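# Clamp a V-die block in a drilling fixture with its swing-arm thumbscrew

### The arm

A 6-joint arm with a two-finger parallel gripper is mounted at the origin on a cart in front of the work surface, level with it; the furniture and walls round the work are solid. World frame = base frame: x ahead of the robot, y to its left, z up, the work surface at z = 0. Lengths are in m, angles in rad, forces in N, time in s.
With the tool pointing down it reaches from about 0.375 to 0.9 m from the base axis. Payload 3.1 kg.
Tool frame: the origin (TCP) lies midway between the tips of the shut fingers; the grasp point (between the pads) lies 19 mm behind it; x points along the fingers, z is the direction in which the jaws open and shut, and the axes are right-handed (so a half turn about x gives the same grasp; the last joint's range is limited). The gripper opens to 85 mm and grips with 20 to 120 N. Pads are 22 mm wide; open, the fingers measure 114 mm over their backs; the gripper's body (76 mm by 85 mm) begins 54 mm behind the grasp point. The pads swing forward as they close: fully open they stand 13 mm farther back than shut.
Start: joints at [-1.502, 0.527, 1.433, -0, 1.181, -0.178], TCP at [0.153, -0.606, 0.231] pointing down, gripper open.
Joint ranges: [-3.08, 3.08], [-0.75, 2.2], [0.22, 2.44], [-1.43, 4.57], [0, 2.65], [-2.85, 2.85]. Speed limits (rad/s): [2.79, 2.79, 3.14, 3.14, 3.14, 3.14].

### API

Orientations are given as a unit quaternion [x, y, z, w].
In Python, from station import telemetry, optics, manip gives the robot as it stands.
- The arm moves only by the tool step_arm, never from a script. Its argument "commands" is a list of rows, each a list of 4 numbers: the shift along the tool's x, y, z in m, then the turn about the tool's x in rad. A call has 1 to 8 rows; each row is the pose to reach, as a shift and turn from the pose measured when the call began, along the tool's axes at that moment; what a row does not reach only later rows make up. A row lasts 1/12 s, in which the tool goes at most 41.7 mm and 7.16 degrees, less where a joint would pass 70% of its speed; a pose out of reach is approached as far as the arm can. A call with a gripper value outside its range is refused whole. "jaw" is the finger opening in m, from 0 to 0.0854, set as the call begins (left out, the last holds). The fingers move at their own pace and stop on an object; "grip_force" is the grip in N (left out, the last holds). Time passes only in rows, so rows that repeat a pose let the fingers close. It gives the time, the measured TCP pose, the force and the opening at its end, in the units of the state.
- telemetry.sense(): the state, without advancing time (a new reading comes with each control period).
- optics.snapshot(name): name is "scene" or "top" or "wrist"; returns the picture (480x640x3 uint8, red, green, blue); there is no depth.
- optics.camera_params(name): a dict with "mtx" (3x3 intrinsics, pixels), "origin" and "attitude" of the camera in the world. Camera axes: x right, y down, z forward; pixel columns grow to the right and rows downward; lengths in m; the calibration is good to about 2 mm. A picture is of the moment at which its call begins: read the wrist's pose just before it. camera_params takes no time and is no camera call; for the wrist camera it gives the pose at the moment of the call.
- manip.sign_off(): hands the job in, once; it reports no verdict.
The state is a dict: "t": time; "q": joint angles; "qd": joint speeds; "tau": joint torques, N m; "tcp_pos": TCP position; "tool_rot": TCP orientation; "force": force on the tool from outside, world axes, zero at the start; "ft_torque": the same for the moment, N m; "finger_gap": opening from 0.0 (shut) to 1.0 (fully open).
Only numpy, scipy, OpenCV 4.12 (cv2) and the standard library are available. Lean on these libraries where they do the work, as an engineer would, in place of code of your own. Each camera call takes 0.05 s, during which the arm holds its last target.

### The job

Clamp the steel die block in the drilling fixture, ready to have its back drilled: stand it on its V-grooved edge over the fixture's rib, down on the floor between the two end stops, swing the clamp arm right over it against its stop, and turn the knurled thumbscrew clockwise until it is seated firmly on the block. Stop soon after you feel it tighten; do not force it, and leave the other tools and parts on the bench where they lie.

Things in the scene. Friction and masses are not known exactly. Their poses are not given: they have to be found in the camera images.
- die_block_center (a point): centre of the die block: loose, plain grey steel, 64 x 48 x 28 mm, about 0.55 kg. x: its 64 mm length; y: its 48 mm width; z: its 28 mm thickness. It starts flat on the bench on a 64 x 48 face (z up, centre 14 mm above the bench), the V edge facing roughly left, with bare bench round it. Set in the fixture it stands on its V edge, y up, either end either way, its centre 24 mm above the nest floor.
- die_block: the die block; origin at the middle of the face it starts on, axes as its centre's. A 90-degree V groove 8 mm deep, 16 mm wide at the mouth, runs the whole length of its -y edge between two flat lands 6 mm wide, on which it can stand by itself; the +y edge is its flat back, with two marked drilling points.
- nest (a point): middle of the nest floor of the drilling fixture, 16 mm above the bench; z up. Along x runs a 90-degree V rib, 6.5 mm high, 13 mm wide, 58 mm long, centred here; the block's groove drops over it (1.5 mm play each side) until its lands rest on the floor. End stops: inner faces at x = +-34.5 mm, 12 mm thick, 32 mm wide, 26 mm high. The y sides are open, with room for fingers.
- clamp_pivot (a point): pivot of the fixture's swing arm, half-way up the arm, 67 mm above the nest floor and 85 mm from the nest along -y; x, y turn with the arm: +y points along the arm to the thumbscrew. Post radius 13 mm, its nut reaches 84 mm above the nest floor. A slim arm stop, 12 mm in diameter and 74 mm high over the floor, stands at nest x 19.5, y -66 mm.
- swing_arm (a joint): angle of the swing arm on its upright post, rad: 0 = over the nest, against its stop, pointing along nest +y; grows anticlockwise seen from above as it is swung open (1.57: along nest -x), limit 2.3. Friction 0.12 N m; it stays where it is left. The arm is 24 mm wide, 14 mm thick, its top 74 mm above the nest floor; it clears a seated block by 11 mm.
- thumbscrew (a joint): turn of the thumbscrew in the arm, rad; grows clockwise seen from above, each rad lowers it 1.0 mm. It starts at 0 to 1.4 and meets a seated block at about 3.0. It runs at 0.04 N m and stays where it is left; past the touch the force on the block climbs about 35 N a rad and the turning torque about 0.35 N m a rad. Well tight: 1 to 2 rad past the touch; a light 20 N grip slips at 2.5, 4 bruises it.
- knob_center (a point): middle of the thumbscrew's knurled steel head, on the screw's upright axis above the end of the swing arm, 85 mm from the pivot: a cylinder 40 mm in diameter and 22 mm high, with 16 mm of thin neck between it and the arm. It is 107 mm above the nest floor when joint thumbscrew reads 0. The screw's brass tip is 20 mm in diameter, 56 mm below this point.
- taped_block: steel riser block wrapped in tape, black, 31 x 73 x 30 mm; a bystander to be left where it lies; origin at its underside
- black_case: small black tool case, 84 x 58 x 49 mm; a bystander to be left where it lies; origin at its underside
- bend_die3: small grey bending die with a V notch, 46 x 30 x 20 mm (not the die block); a bystander to be left where it lies; origin at its underside
- screwdriver: flat screwdriver with a yellow handle, 214 mm long; a bystander to be left where it lies; origin at its underside
Things that resemble listed ones, but are neither listed nor needed, are in the scene too. What is shaped like the die_block but pink is not meant.

How it is judged:
On the way, in this order (a step that is already met when the one before it is completed fails the run):
1. the die block stands V edge down over the rib, on the nest floor between the end stops, let go of (z of die_block_center in the frame of nest between 0.0215 and 0.0265 m and x of die_block_center in the frame of nest between -0.005 and 0.005 m and y of die_block_center in the frame of nest between -0.0035 and 0.0035 m and angle between die_block_center's own y axis and vertical below 0.07 rad and angle between the x axis of die_block_center and the x axis of nest, either way round below 0.08 rad and contact force between the fingers and die_block below 0.5 N), for 0.2 s.
2. the swing arm is over the block, against its stop (z of die_block_center in the frame of nest between 0.0215 and 0.0265 m and x of die_block_center in the frame of nest between -0.005 and 0.005 m and y of die_block_center in the frame of nest between -0.0035 and 0.0035 m and angle between die_block_center's own y axis and vertical below 0.07 rad and angle between the x axis of die_block_center and the x axis of nest, either way round below 0.08 rad and value of joint swing_arm below 0.08 rad), for 0.2 s.
At the end, for the whole second after the job is handed in: block at rest on the nest floor, V edge down over the rib (centre 21.5-26.5 mm above the floor, within 5 mm along and 3.5 mm across the rib of the middle, upright and in line within 4 degrees); arm within 0.08 rad of its stop; thumbscrew presses on the block with over 10 N, never over 150 N (all of step 2 and contact force between thumbscrew and die_block above 10 N and linear speed of die_block below 0.01 m/s); the robot touches nothing.
It fails at once if the thumbscrew is forced: it presses on the block with more than 150 N (contact force between thumbscrew and die_block above 150 N).
It fails at once if a bystander is shifted by more than 30 mm (distance of any of taped_block, black_case, bend_die3, screwdriver from where it was at the start of the episode above 0.03 m).
It also fails if it takes over 72 s, if anything falls off the work surface, if the arm or the gripper's body presses on something with over 40 N, if the wrist force passes 120 N, or if a joint passes its speed limit or range.

## Working session

There is one attempt and no reset: what is moved stays moved. The work goes in short steps, Python scripts to look and compute and a tool call to move; the robot and the scene stay as the last step left them, time stands still between calls to the robot, and variables do not carry over. Pictures are saved under pics/ and viewed, and the job is handed in when it is done.

Besides the shell and the picture viewer there is one more tool, called after ">>>" as name(argument=value, ...) on one line, values as JSON. step_arm: Moves the arm, as the interface text tells. Its arguments: {"type":"object","properties":{"commands":{"type":"array","items":{"type":"array","items":{"type":"number"}}},"jaw":{"type":"number"},"grip_force":{"type":"number"}},"required":["commands"]}

```bash
ls; mkdir -p pics
python3 - <<'E'
from station import telemetry, optics, manip
import cv2
s=telemetry.sense();print(s)
for n in("scene","top","wrist"):
    cv2.imwrite(f"pics/{n}0.png",optics.snapshot(n)[:,:,::-1]);print(n,optics.camera_params(n))
E
```

```text
pics
{'t': 0.0, 'q': array([-1.50148178e+00,  5.28484064e-01,  1.43389093e+00,  5.73854279e-06,
        1.18142358e+00, -1.78541420e-01]), 'qd': array([ 3.23693503e-04, -5.12048782e-04,  1.34445281e-04, -2.09126555e-05,
       -1.38458510e-04, -1.12155486e-04]), 'tau': array([-2.34282947e-03, -4.42363465e+01, -1.78027779e+01, -5.23836861e-04,
        8.47900665e-03,  9.97282257e-10]), 'tcp_pos': array([ 0.15328329, -0.60517192,  0.23032626]), 'tool_rot': array([ 0.43494223,  0.55848922, -0.4337782 ,  0.55745091]), 'force': array([ 0.19650455,  1.11755711, -0.61667906]), 'ft_torque': array([-0.02313743,  0.02669049, -0.02117524]), 'finger_gap': 0.9994986869320117}
scene {'mtx': array([[462.62800106,   0.        , 321.39278581],
       [  0.        , 462.62800106, 235.03369753],
       [  0.        ,   0.        ,   1.        ]]), 'origin': array([0.11506655, 0.83460215, 0.71724479]), 'attitude': array([-0.2235169 ,  0.86513851, -0.43248269,  0.12055819])}
top {'mtx': array([[518.69599713,   0.        , 316.45536131],
       [  0.        , 518.69599713, 236.93004743],
       [  0.        ,   0.        ,   1.        ]]), 'origin': array([0.43466208, 0.12377468, 1.22080508]), 'attitude': array([-0.69810314,  0.71454288, -0.03805302,  0.02514839])}
wrist {'mtx': array([[375.58544255,   0.        , 315.76724212],
       [  0.        , 375.58544255, 246.08735413],
       [  0.        ,   0.        ,   1.        ]]), 'origin': array([ 0.21698873, -0.58974862,  0.37247231]), 'attitude': array([ 0.7826198 , -0.60881589, -0.08068334,  0.10168413])}
```

View pics/scene0.png

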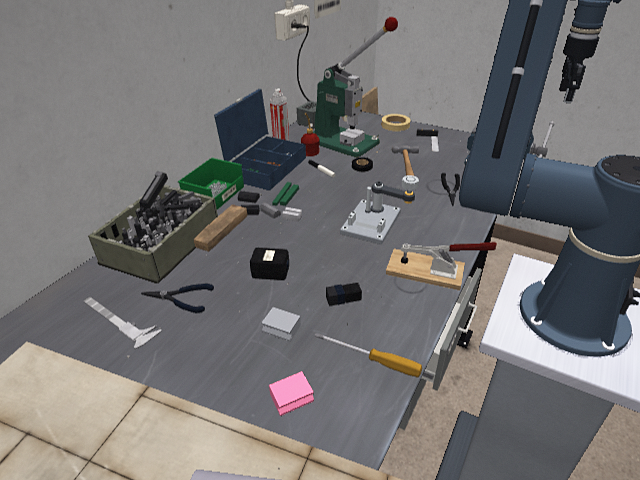

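View pics/top0.png

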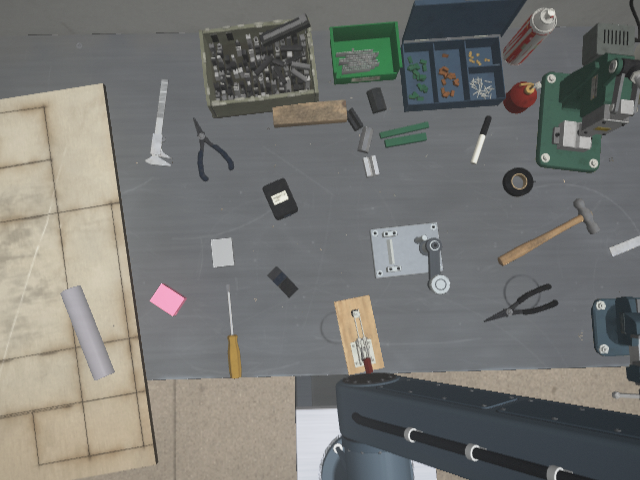

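View pics/wrist0.png

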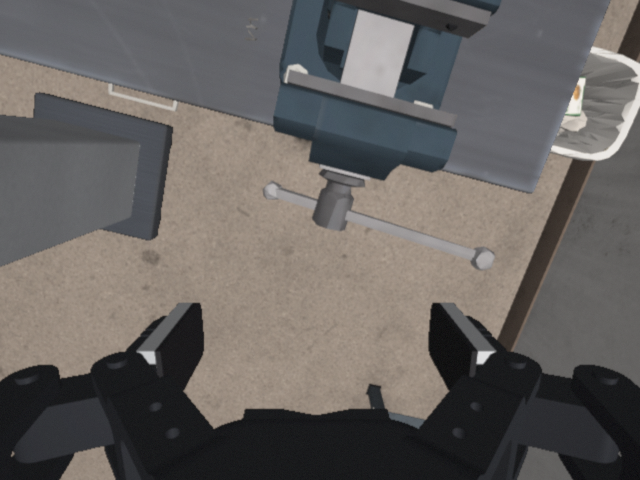

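```bash
cat > h.py <<'E'
import numpy as np, cv2
from scipy.spatial.transform import Rotation as R
from station import telemetry, optics, manip
def ray(n,u,v,P=None):
    P=P or optics.camera_params(n);d=np.linalg.solve(P['mtx'],[u,v,1.]);return P['origin'],R.from_quat(P['attitude']).apply(d)
def pix2w(n,u,v,z,P=None):
    o,d=ray(n,u,v,P);return o+d*(z-o[2])/d[2]
def proj(n,p,P=None):
    P=P or optics.camera_params(n);c=R.from_quat(P['attitude']).inv().apply(np.array(p)-P['origin']);q=(P['mtx']@c.T).T if c.ndim==1 else c@P['mtx'].T
    return q[...,:2]/q[...,2:]
def crop(im,x0,y0,x1,y1,k,name):
    cv2.imwrite(name,cv2.resize(im[y0:y1,x0:x1],None,fx=k,fy=k,interpolation=cv2.INTER_CUBIC))
E
python3 - <<'E'
from h import *
t=cv2.imread('pics/top0.png');s=cv2.imread('pics/scene0.png')
crop(t,360,210,460,310,6,'pics/c1.png')
a=cv2.resize(t[225:325,200:310],None,fx=4,fy=4,interpolation=2);b=cv2.resize(s[290,:][None],(1,1))
cv2.imwrite('pics/c2.png',a);crop(s,250,290,350,350,6,'pics/c3.png');crop(s,330,160,430,250,6,'pics/c4.png')
q=telemetry.sense();print(R.from_quat(q['tool_rot']).as_matrix().round(3))
for n,u,v,z in[('top',222,253,.028),('scene',281,318,.028),('top',391,253,.016),('top',432,244,.1),('top',439,284,.123)]:print(pix2w(n,u,v,z).round(4))
E
```

```text
[[-0.     0.969  0.245]
 [ 0.002  0.245 -0.969]
 [-1.     0.    -0.002]]
[0.5092 0.3184 0.028 ]
[0.5134 0.3152 0.028 ]
[ 0.5009 -0.0724  0.016 ]
[ 0.5138 -0.1489  0.1   ]
[ 0.427  -0.1544  0.123 ]
```

View pics/c1.png

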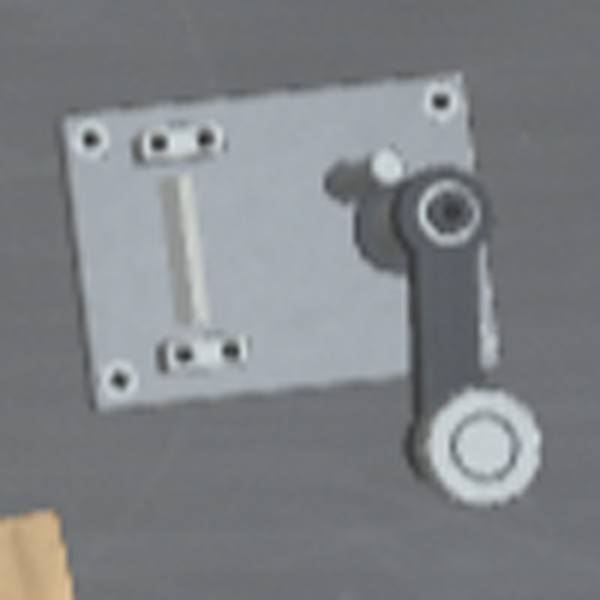

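View pics/c2.png

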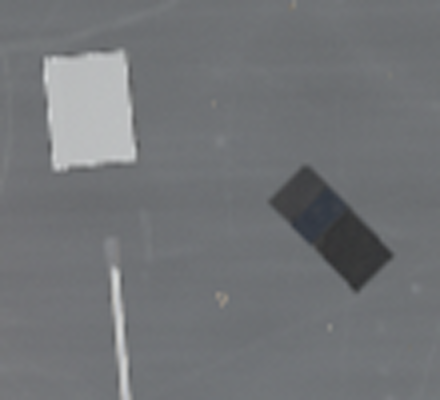

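View pics/c3.png

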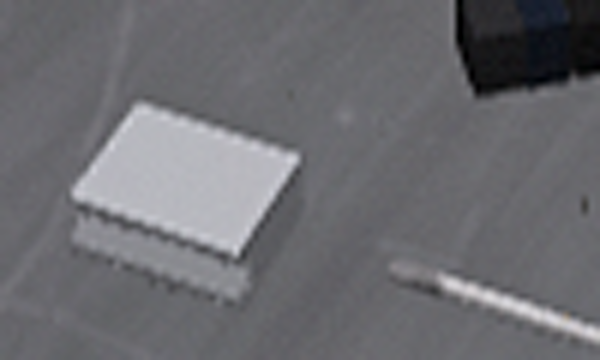

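View pics/c4.png

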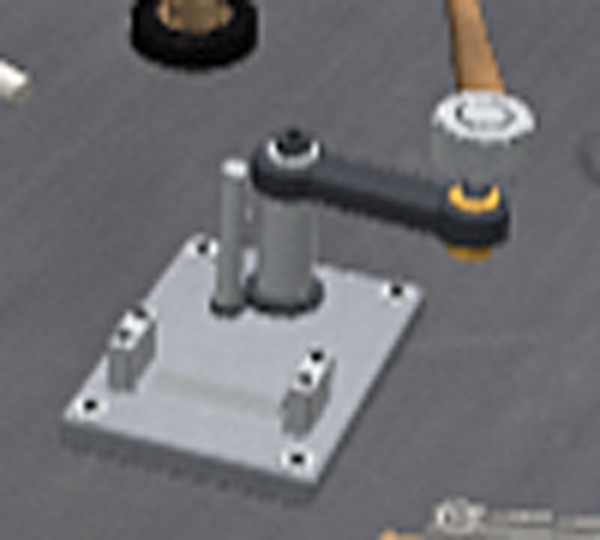

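Run:
```python
from h import *
def c(u,v,z):return pix2w('top',360+(u-2.5)/6,210+(v-2.5)/6,z)
a,b=c(181,141,.042),c(205,353,.042);print(a,b,(a+b)/2,np.linalg.norm(a-b),np.degrees(np.arctan2(*(a-b)[1::-1])))
r1,r2=c(176,178,.0205),c(196,322,.0205);print(r1,r2,(r1+r2)/2,np.linalg.norm(r1-r2),np.degrees(np.arctan2(*(r1-r2)[1::-1])))
p=c(450,212,.1);k=c(485,446,.134);print('pivot',p,'knob',k,np.linalg.norm((k-p)[:2]))
m=(a+b)/2;d=(a-b);th=np.arctan2(d[1],d[0]);print('piv in nest',R.from_euler('z',-th).apply(p-m),R.from_euler('z',-th).apply(k-m))
def c2(u,v):return pix2w('top',200+(u-1.5)/4,225+(v-1.5)/4,.028)
q=[c2(44,57),c2(127,50),c2(136,160),c2(54,170)]
for i in range(4):print(q[i],np.linalg.norm(q[i]-q[i-1]))
print(sum(q)/4, np.degrees(np.arctan2(*((q[0]-q[3])+(q[1]-q[2]))[1::-1])))
print('drv tip',pix2w('top',228,285,0),'taped',[pix2w('top',200+u/4,225+v/4,.03)for u,v in((308,165),(270,203))])
```

```text
[ 0.54515932 -0.06701819  0.042     ] [ 0.46422019 -0.07317551  0.042     ] [ 0.50468975 -0.07009685  0.042     ] 0.08117299305487842 4.350311389166382
[ 0.5328003  -0.06802339  0.0205    ] [ 0.47679884 -0.07372828  0.0205    ] [ 0.50479957 -0.07087583  0.0205    ] 0.05629129317910807 5.816676410571648
pivot [ 0.51168702 -0.1544395   0.1       ] knob [ 0.42718834 -0.15462402  0.134     ] 0.08449887749825014
piv in nest [ 0.00057935 -0.08463042  0.058     ] [-0.08368988 -0.07840482  0.092     ]
[0.54233517 0.3442248  0.028     ] 0.06526783408460465
[0.54530571 0.29659418 0.028     ] 0.047723161322998184
[0.48190786 0.29204755 0.028     ] 0.06356067435015794
[0.47728478 0.33890155 0.028     ] 0.04708152230086859
[0.51170838 0.31794202 0.028     ] 4.393935050855218
drv tip [0.43573997 0.30957197 0.        ] taped [array([0.47578804, 0.19272642, 0.03      ]), array([0.45460331, 0.2147889 , 0.03      ])]
```

```bash
cat >> h.py <<'E'
def go(x,y,z,yaw=None):
    """shift in tool axes + turn to reach TCP target; yaw (deg) = world heading of tool z"""
    s=telemetry.sense();M=R.from_quat(s['tool_rot']).as_matrix()
    d=M.T@(np.array([x,y,z])-s['tcp_pos']);y0=np.degrees(np.arctan2(M[1,2],M[0,2]))
    t=0 if yaw is None else -((yaw-y0+180)%360-180)
    print('t',round(s['t'],2),'tcp',s['tcp_pos'].round(4),'yaw',y0.round(2),'q',s['q'].round(2),'| cmd',d.round(4),round(np.radians(t),4),'F',s['force'].round(1),'gap',round(s['finger_gap']*85.4,1))
E
python3 - <<'E'
from h import *
go(.45,-.3,.23,-40);go(.525,.277,.2,4.4)
E
```

```text
t 0.15 tcp [ 0.1533 -0.6054  0.2306] yaw -75.8 q [-1.5   0.53  1.43  0.    1.18 -0.18] | cmd [ 0.001   0.3626 -0.2233] -0.6249 F [ 0.   0.1 -0.5] gap 85.4
t 0.15 tcp [ 0.1533 -0.6054  0.2306] yaw -75.8 q [-1.5   0.53  1.43  0.    1.18 -0.18] | cmd [ 0.032   0.5768 -0.7642] -1.3998 F [ 0.   0.1 -0.5] gap 85.4
```

>>> step_arm(commands=[[0,0.363,-0.223,-0.62],[0,0.363,-0.223,-0.62],[0,0.363,-0.223,-0.62],[0,0.363,-0.223,-0.62],[0,0.363,-0.223,-0.62],[0,0.363,-0.223,-0.62],[0,0.363,-0.223,-0.62],[0,0.363,-0.223,-0.62]], jaw=0.0854, grip_force=20)

```text
t: 0.82
tcp_pos: [0.3866, -0.3651, 0.231]
tool_rot: [0.244, 0.664, -0.243, 0.663]
force: [-0.2, 0.1, 0.4]
finger_gap: 0.996
```

```bash
python3 -c "
from h import *
go(.52,-.04,.23,-20);go(.51,.277,.2,4.4)"
```

```text
t 0.82 tcp [ 0.3866 -0.3651  0.231 ] yaw -40.3 q [-0.97  0.4   1.67  0.    1.07 -0.26] | cmd [ 0.0016  0.3342 -0.1085] -0.3543 F [-0.2  0.1  0.4] gap 85.1
t 0.82 tcp [ 0.3866 -0.3651  0.231 ] yaw -40.3 q [-0.97  0.4   1.67  0.    1.07 -0.26] | cmd [ 0.0322  0.5695 -0.3211] -0.7802 F [-0.2  0.1  0.4] gap 85.1
```

>>> step_arm(commands=[[0,0.569,-0.321,-0.78],[0,0.569,-0.321,-0.78],[0,0.569,-0.321,-0.78],[0,0.569,-0.321,-0.78],[0,0.569,-0.321,-0.78],[0,0.569,-0.321,-0.78],[0,0.569,-0.321,-0.78],[0,0.569,-0.321,-0.78]])

```text
t: 1.48
tcp_pos: [0.4486, -0.0376, 0.2317]
tool_rot: [-0.027, 0.707, 0.028, 0.707]
force: [0.8, -0.8, -0.2]
finger_gap: 1.003
```

```bash
python3 -c "
from h import *
go(.51,.277,.2,4.4)"
```

```text
t 1.48 tcp [ 0.4486 -0.0376  0.2317] yaw 4.44 q [-0.33  0.29  1.85  0.    1.   -0.41] | cmd [0.0323 0.3088 0.0855] 0.0007 F [ 0.8 -0.8 -0.2] gap 85.7
```

>>> step_arm(commands=[[0.06,0.325,0.09,0],[0.06,0.325,0.09,0],[0.06,0.325,0.09,0],[0.06,0.325,0.09,0],[0.06,0.325,0.09,0],[0.06,0.325,0.09,0],[0.06,0.325,0.09,0],[0.06,0.325,0.09,0]])

```text
t: 2.15
tcp_pos: [0.5109, 0.285, 0.1736]
tool_rot: [-0.027, 0.707, 0.028, 0.706]
force: [1.2, 0.2, 0.4]
finger_gap: 1.0
```

>>> step_arm(commands=[[0.02,0.0,0.0,0],[0.02,0.0,0.0,0]])

```text
t: 2.32
tcp_pos: [0.5085, 0.2868, 0.1503]
tool_rot: [-0.029, 0.709, 0.029, 0.704]
force: [-0.6, -0.8, -0.7]
finger_gap: 0.999
```

```bash
python3 -c "
from h import *
go(.5138,.2911,.08,4.4)
P=optics.camera_params('wrist');cv2.imwrite('pics/w1.png',optics.snapshot('wrist')[:,:,::-1]);print(P)
import pickle;pickle.dump(P,open('w1.pkl','wb'))"
```

```text
t 2.32 tcp [0.5085 0.2868 0.1503] yaw 4.7 q [0.32 0.58 1.61 0.   0.96 0.24] | cmd [0.0703 0.0038 0.0061] 0.0053 F [-0.6 -0.8 -0.7] gap 85.3
{'mtx': array([[375.58544255,   0.        , 315.76724212],
       [  0.        , 375.58544255, 246.08735413],
       [  0.        ,   0.        ,   1.        ]]), 'origin': array([0.50453731, 0.35165954, 0.29219688]), 'attitude': array([0.99069269, 0.04126704, 0.00241503, 0.12968884])}
```

View pics/w1.png

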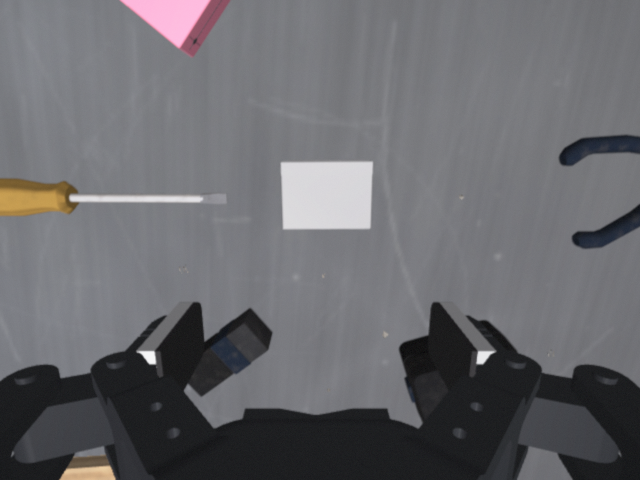

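```bash
python3 -c "
from h import *
import pickle;P=pickle.load(open('w1.pkl','rb'))
q=[pix2w('wrist',u,v,.028,P) for u,v in((281,161),(373,161),(372,229),(283,229))]
for a,b in zip(q,q[1:]+q[:1]):print(a.round(4),np.linalg.norm(a-b))
print(sum(q)/4,np.degrees(np.arctan2(*(q[2]-q[3])[1::-1])))
go(.5118,.2911,.05,4.4)"
```

```text
[0.48   0.3397 0.028 ] 0.06314025288088607
[0.5429 0.3449 0.028 ] 0.04770144858975906
[0.548  0.2975 0.028 ] 0.06398704433394725
[0.4842 0.2922 0.028 ] 0.047757167345572386
[0.51378088 0.31858898 0.028     ] 4.800093266043435
t 2.37 tcp [0.5086 0.2853 0.1514] yaw 4.6 q [0.32 0.58 1.61 0.   0.96 0.24] | cmd [0.1014 0.0055 0.0043] 0.0035 F [-0.6 -0.1 -0.1] gap 85.5
```

```bash
python3 -c "
from h import *
go(.5153,.2926,.05,4.7);go(.5153,.2926,.010,4.7)"
```

```text
t 2.37 tcp [0.5086 0.2853 0.1514] yaw 4.6 q [0.32 0.58 1.61 0.   0.96 0.24] | cmd [0.1014 0.0067 0.0079] -0.0018 F [-0.6 -0.1 -0.1] gap 85.5
t 2.37 tcp [0.5086 0.2853 0.1514] yaw 4.6 q [0.32 0.58 1.61 0.   0.96 0.24] | cmd [0.1414 0.0067 0.0081] -0.0018 F [-0.6 -0.1 -0.1] gap 85.5
```

>>> step_arm(commands=[[0.03,0.0067,0.008,-0.002],[0.06,0.0067,0.008,-0.002],[0.09,0.0067,0.008,-0.002],[0.11,0.0067,0.008,-0.002],[0.13,0.0067,0.008,-0.002],[0.1414,0.0067,0.008,-0.002],[0.1414,0.0067,0.008,-0.002],[0.1414,0.0067,0.008,-0.002]])

```text
t: 3.03
tcp_pos: [0.5155, 0.2917, 0.0105]
tool_rot: [-0.029, 0.709, 0.028, 0.704]
force: [-0.1, -0.4, 0.6]
finger_gap: 1.0
```

```bash
python3 -c "
from h import *
go(.5153,.2926,.010,4.7)
cv2.imwrite('pics/w2.png',optics.snapshot('wrist')[:,:,::-1])"
```

```text
t 3.03 tcp [0.5155 0.2917 0.0105] yaw 4.64 q [0.33 0.8  1.65 0.   0.69 0.24] | cmd [ 0.0005  0.0009 -0.0001] -0.001 F [-0.1 -0.4  0.6] gap 85.4
```

View pics/w2.png

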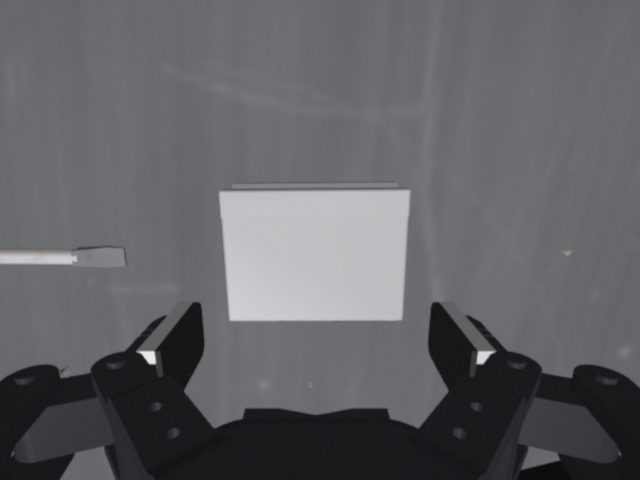

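>>> step_arm(commands=[[0,0.001,0,0],[0,0.001,0,0],[0,0.001,0,0],[0,0.001,0,0],[0,0.001,0,0],[0,0.001,0,0]], jaw=0.05, grip_force=20)

```text
t: 3.58
tcp_pos: [0.5163, 0.2932, 0.013]
tool_rot: [-0.029, 0.708, 0.029, 0.705]
force: [-1.2, -1.3, 5.7]
finger_gap: 0.741
```

>>> step_arm(commands=[[-0.01,0,0,0],[-0.02,0,0,0],[-0.03,0,0,0],[-0.04,0,0,0],[-0.05,0,0,0],[-0.06,0,0,0]])

```text
t: 4.08
tcp_pos: [0.5165, 0.2932, 0.0742]
tool_rot: [-0.029, 0.708, 0.029, 0.705]
force: [-0.2, 0.2, -5.6]
finger_gap: 0.735
```

```bash
python3 -c "
from h import *
go(.5153,.2926,.010,4.7)
cv2.imwrite('pics/w3.png',optics.snapshot('wrist')[:,:,::-1])
crop(optics.snapshot('scene')[:,:,::-1],230,230,380,350,5,'pics/s3.png')"
```

```text
t 4.08 tcp [0.5165 0.2932 0.0742] yaw 4.69 q [0.33 0.7  1.63 0.   0.81 0.24] | cmd [ 0.0642 -0.0005 -0.001 ] -0.0002 F [-0.2  0.2 -5.6] gap 62.8
```

View pics/w3.png

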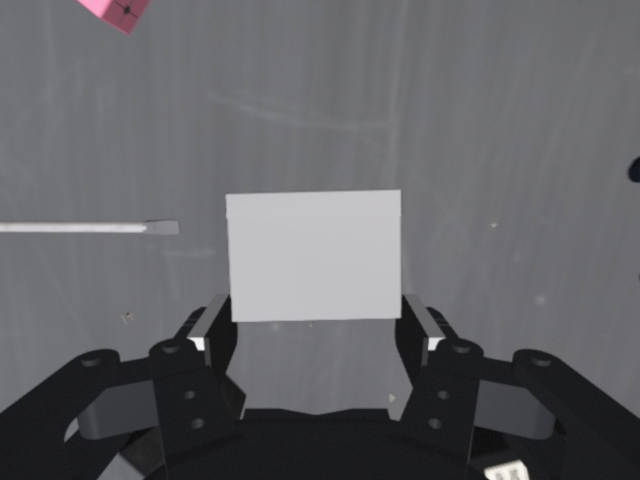

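View pics/s3.png

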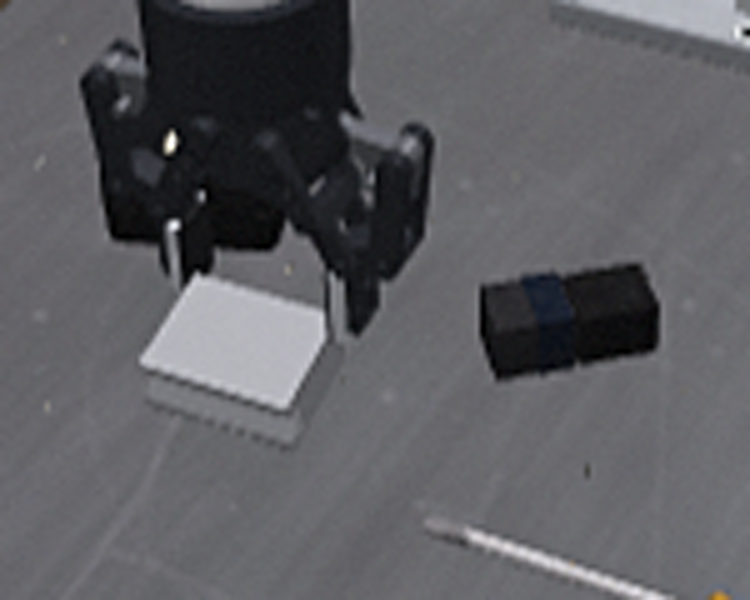

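>>> step_arm(commands=[[-0.042,0,0,0],[-0.084,0,0,0],[-0.084,0,0,0],[-0.042,0,0,0],[0,0,0,0],[-0.042,0,0,0],[-0.084,0,0,0]])

```text
t: 4.77
tcp_pos: [0.5051, 0.2888, 0.1319]
tool_rot: [-0.034, 0.726, 0.023, 0.687]
force: [1.4, 1.5, -4.1]
finger_gap: 0.732
```

```bash
python3 -c "
from h import *
go(.5153,.2926,.010,4.7)
cv2.imwrite('pics/w4.png',optics.snapshot('wrist')[:,:,::-1])
crop(optics.snapshot('scene')[:,:,::-1],230,200,380,320,5,'pics/s4.png')"
```

```text
t 4.77 tcp [0.5051 0.2888 0.1319] yaw 4.65 q [0.33 0.62 1.59 0.   0.99 0.24] | cmd [0.1211 0.0045 0.0173] -0.0009 F [ 1.4  1.5 -4.1] gap 62.5
```

View pics/w4.png

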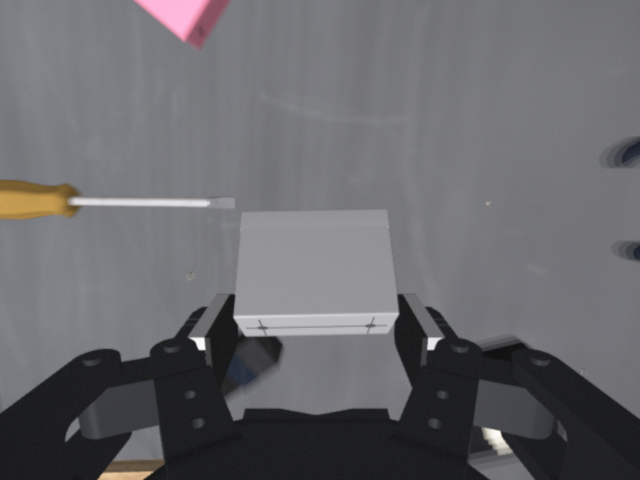

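View pics/s4.png

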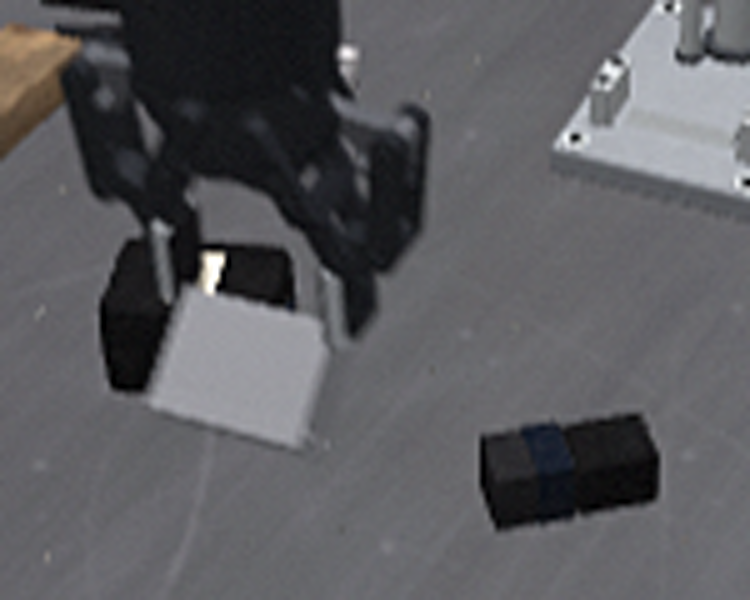

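>>> step_arm(commands=[[0.042,0,0,0],[0,0,0,0],[-0.042,0,0,0],[0,0,0,0],[0.042,0,0,0],[0,0,0,0],[0,0,0,0],[0,0,0,0]])

```text
t: 5.53
tcp_pos: [0.5208, 0.2949, 0.1513]
tool_rot: [-0.029, 0.708, 0.029, 0.705]
force: [1.1, 0.2, -5.3]
finger_gap: 0.732
```

```bash
python3 -c "
from h import *
go(.5153,.2926,.010,4.7)
cv2.imwrite('pics/w5.png',optics.snapshot('wrist')[:,:,::-1])
crop(optics.snapshot('scene')[:,:,::-1],230,200,380,320,5,'pics/s5.png')"
```

```text
t 5.53 tcp [0.5208 0.2949 0.1513] yaw 4.67 q [0.33 0.59 1.57 0.   0.98 0.25] | cmd [ 0.1413 -0.002  -0.005 ] -0.0006 F [ 1.1  0.2 -5.3] gap 62.6
```

View pics/w5.png

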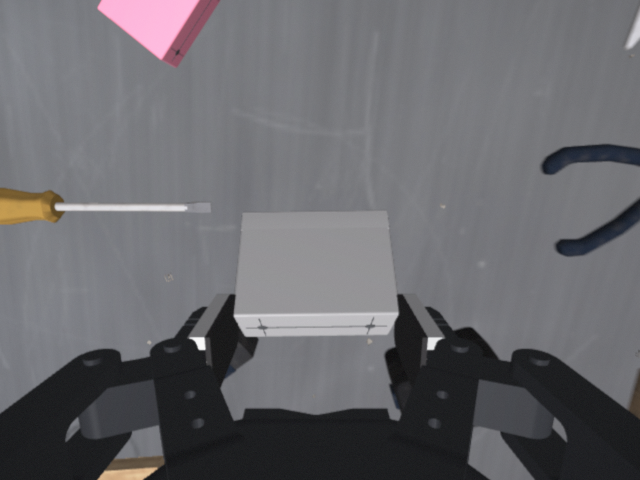

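View pics/s5.png

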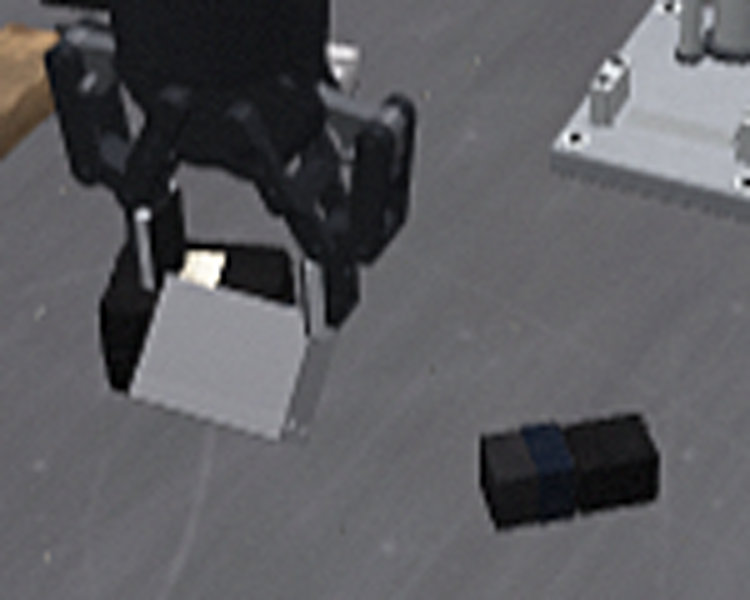

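>>> step_arm(commands=[[-0.042,0,0,0],[-0.084,0,0,0],[-0.084,0,0,0],[-0.042,0,0,0],[0.0,0,0,0],[-0.042,0,0,0],[-0.084,0,0,0],[-0.084,0,0,0]])

```text
t: 6.3
tcp_pos: [0.5258, 0.2968, 0.2479]
tool_rot: [-0.026, 0.7, 0.032, 0.713]
force: [3.5, 2.3, -2.5]
finger_gap: 0.724
```

>>> step_arm(commands=[[0.042,0,0,0],[0.084,0,0,0],[0.042,0,0,0],[0.0,0,0,0],[0.0,0,0,0],[0.042,0,0,0],[0.084,0,0,0],[0.084,0,0,0]])

```text
t: 6.97
tcp_pos: [0.5224, 0.2956, 0.1611]
tool_rot: [-0.027, 0.703, 0.031, 0.71]
force: [-3.6, -2.3, -8.4]
finger_gap: 0.726
```

```bash
python3 -c "
from h import *
go(.5153,.2926,.010,4.7)
cv2.imwrite('pics/w6.png',optics.snapshot('wrist')[:,:,::-1])
crop(optics.snapshot('scene')[:,:,::-1],230,200,380,320,5,'pics/s6.png')"
```

```text
t 6.97 tcp [0.5224 0.2956 0.1611] yaw 4.67 q [0.33 0.58 1.57 0.   0.98 0.24] | cmd [ 0.151  -0.0031 -0.0089] -0.0006 F [-3.6 -2.3 -8.4] gap 62.0
```

View pics/w6.png

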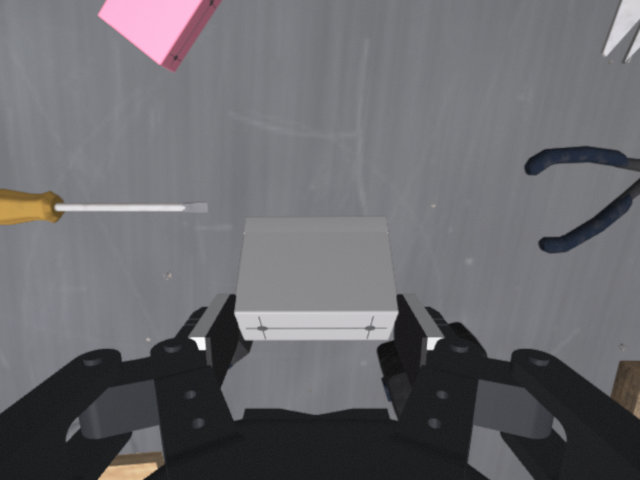

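View pics/s6.png

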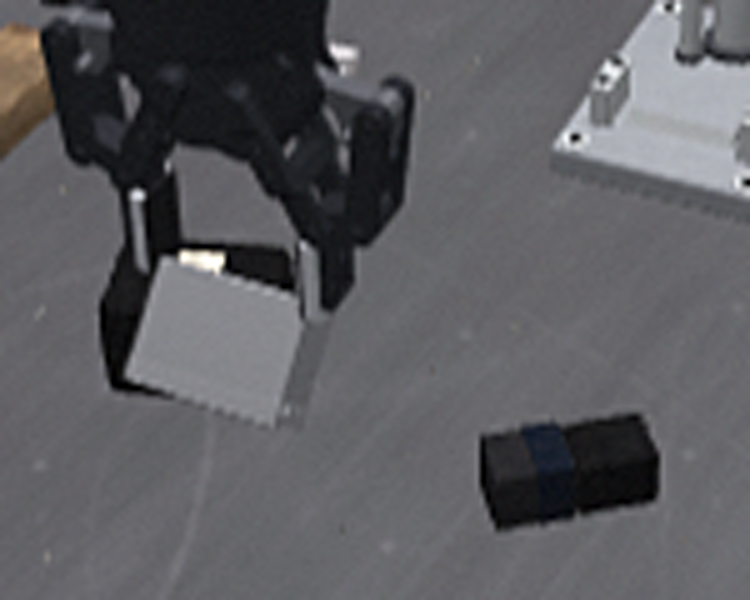

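>>> step_arm(commands=[[0.03,-0.028,0,0],[0.06,-0.056,0,0],[0.03,-0.028,0,0],[0,0,0,0],[-0.03,0.028,0,0],[-0.045,0.042,0,0],[-0.052,0.049,0,0],[-0.054,0.052,0,0]])

```text
t: 7.73
tcp_pos: [0.5238, 0.351, 0.2292]
tool_rot: [-0.024, 0.694, 0.034, 0.719]
force: [-0.4, 1.1, 0.5]
finger_gap: 0.585
```

```bash
python3 -c "
from h import *
go(.5153,.2926,.010,4.7)
cv2.imwrite('pics/w7.png',optics.snapshot('wrist')[:,:,::-1])
crop(optics.snapshot('scene')[:,:,::-1],200,180,380,320,4,'pics/s7.png')"
```

```text
t 7.73 tcp [0.5238 0.351  0.2292] yaw 4.75 q [0.41 0.52 1.45 0.   1.13 0.33] | cmd [ 0.2178 -0.0603 -0.021 ] 0.0009 F [-0.4  1.1  0.5] gap 50.0
```

View pics/w7.png

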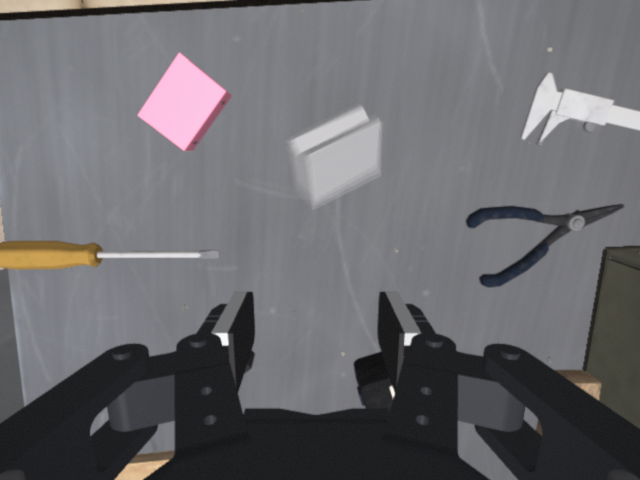

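View pics/s7.png

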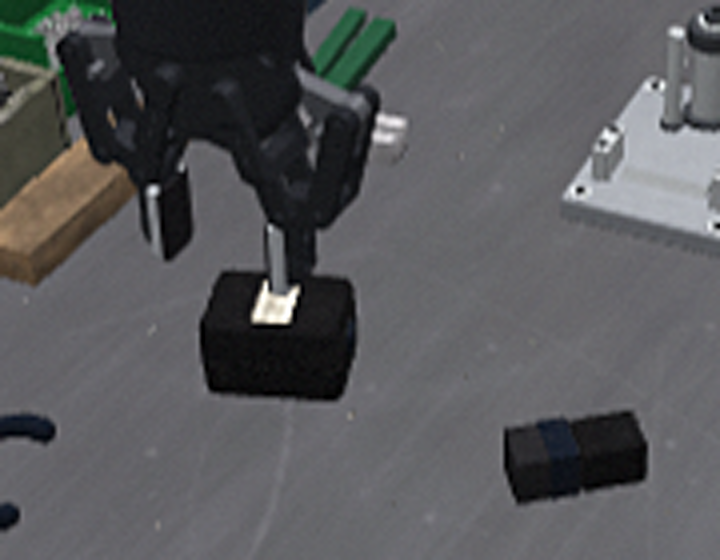

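>>> step_arm(commands=[[0,0,0,0],[0,0,0,0],[0,0,0,0],[0,0,0,0],[0,0,0,0],[0,0,0,0]], jaw=0.0854)

```text
t: 8.33
tcp_pos: [0.5219, 0.3486, 0.224]
tool_rot: [-0.025, 0.697, 0.032, 0.715]
force: [-0.2, -0.5, 0.5]
finger_gap: 1.001
```

```bash
python3 -c "
from h import *
import pickle
go(.5153,.2926,.010,4.7)
P=optics.camera_params('wrist');pickle.dump(P,open('w8.pkl','wb'))
cv2.imwrite('pics/w8.png',optics.snapshot('wrist')[:,:,::-1])
s=optics.snapshot('scene')[:,:,::-1];cv2.imwrite('pics/s8.png',s)"
```

```text
t 8.33 tcp [0.5219 0.3486 0.224 ] yaw 4.67 q [0.41 0.53 1.45 0.   1.13 0.33] | cmd [ 0.2132 -0.0573 -0.0166] -0.0006 F [-0.2 -0.5  0.5] gap 85.5
```

View pics/w8.png

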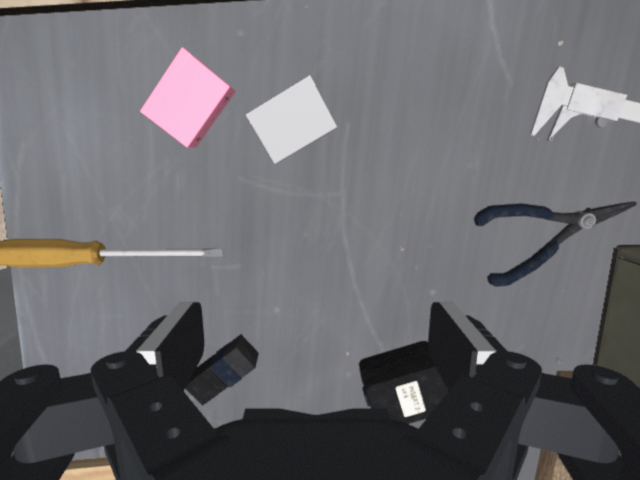

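View pics/s8.png

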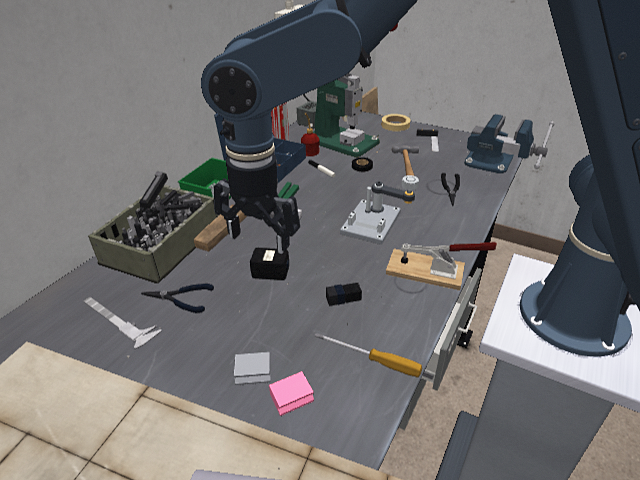

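```bash
python3 -c "
from h import *
import pickle
s=cv2.imread('pics/s8.png');crop(s,220,340,320,420,7,'pics/s8c.png')
P=pickle.load(open('w8.pkl','rb'))
q=[pix2w('wrist',u,v,.028,P) for u,v in((246,115),(312,75),(337,127),(276,164))]
for a,b in zip(q,q[1:]+q[:1]):print(a.round(4),np.linalg.norm(a-b), np.degrees(np.arctan2(*(b-a)[1::-1])))
print(sum(q)/4)
cv2.imwrite('pics/w8c.png',cv2.resize(cv2.imread('pics/w8.png')[40:200,130:370],None,fx=3,fy=3,interpolation=2))
"
```

```text
[0.4609 0.4362 0.028 ] 0.06453021013616303 34.118350412089384
[0.5143 0.4724 0.028 ] 0.046564955947079795 -57.88143187670327
[0.539  0.4329 0.028 ] 0.06170132444733713 -145.01114871219315
[0.4885 0.3976 0.028 ] 0.047489440039001775 125.5796832175665
[0.50066601 0.43476153 0.028     ]
```

View pics/s8c.png

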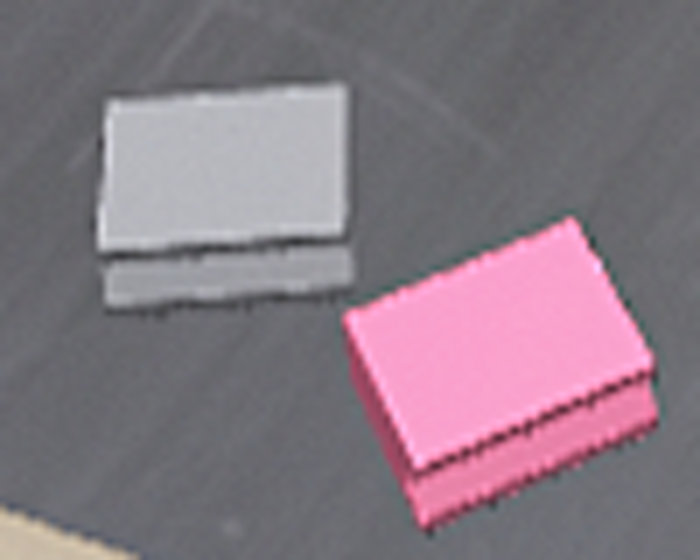

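View pics/w8c.png

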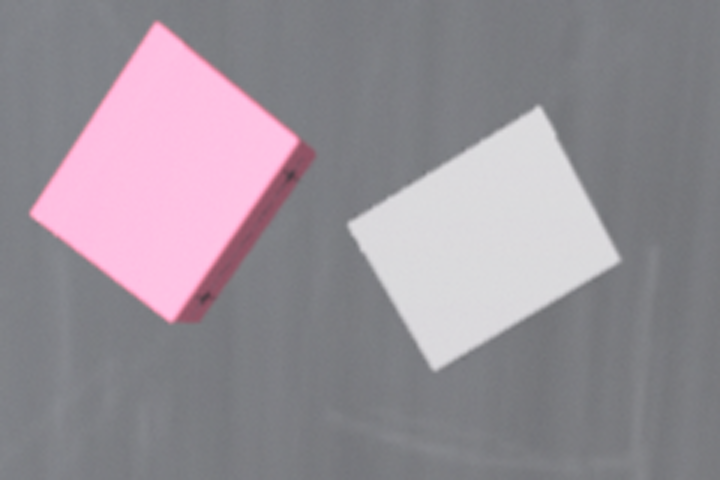

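```bash
python3 -c "
from h import *
go(.5155,.4134,.12,34.4)"
```

```text
t 8.43 tcp [0.5219 0.3488 0.2243] yaw 4.69 q [0.41 0.53 1.45 0.   1.13 0.33] | cmd [ 0.1048  0.0639 -0.0038] -0.5186 F [-0.6  0.   0.2] gap 85.3
```

```bash
sed -i "s/print('t',round/print('tilt',(np.degrees(M[:2,0])).round(2),'t',round/" h.py; python3 -c "
from h import *
go(.5155,.4134,.12,34.4)"
```

```text
tilt [1.46 0.66] t 8.43 tcp [0.5219 0.3488 0.2243] yaw 4.69 q [0.41 0.53 1.45 0.   1.13 0.33] | cmd [ 0.1048  0.0639 -0.0038] -0.5186 F [-0.6  0.   0.2] gap 85.3
```

>>> step_arm(commands=[[0.02,0.012,-0.001,-0.1],[0.04,0.024,-0.002,-0.2],[0.06,0.036,-0.003,-0.3],[0.08,0.05,-0.0038,-0.4],[0.1,0.064,-0.0038,-0.51],[0.105,0.064,-0.0038,-0.518],[0.105,0.064,-0.0038,-0.518],[0.105,0.064,-0.0038,-0.518]])

```text
t: 9.1
tcp_pos: [0.5156, 0.4132, 0.1198]
tool_rot: [-0.207, 0.666, 0.209, 0.685]
force: [0.4, -0.2, 0.8]
finger_gap: 1.001
```

```bash
python3 -c "
from h import *
import pickle
go(.5155,.4134,.12,34.4)
P=optics.camera_params('wrist');pickle.dump(P,open('w9.pkl','wb'))
cv2.imwrite('pics/w9.png',optics.snapshot('wrist')[:,:,::-1])"
```

```text
tilt [1.45 0.63] t 9.1 tcp [0.5156 0.4132 0.1198] yaw 34.29 q [ 0.51  0.7   1.45 -0.    0.97 -0.09] | cmd [-0.0002  0.0003  0.    ] -0.002 F [ 0.4 -0.2  0.8] gap 85.5
```

View pics/w9.png

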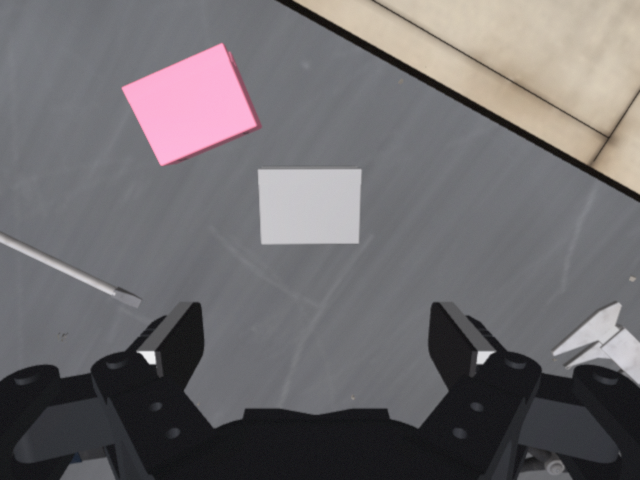

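```bash
python3 -c "
from h import *
import pickle
P=pickle.load(open('w9.pkl','rb'))
q=[pix2w('wrist',u,v,.028,P) for u,v in((258,169),(361,169),(359,244),(261,244))]
for a,b in zip(q,q[1:]+q[:1]):print(a.round(4),np.linalg.norm(a-b), np.degrees(np.arctan2(*(b-a)[1::-1])))
c=sum(q)/4;print(c)
m=(q[2]+q[3])/2;b=(q[2]+q[3]-q[0]-q[1]);b/=np.linalg.norm(b);p=c+26*.001*b;print(m,b,p)
go(p[0],p[1],.010,34.2)"
```

```text
[0.4605 0.437  0.028 ] 0.06280529084701235 34.207596254313486
[0.5124 0.4723 0.028 ] 0.04751057293933063 -55.43221076464902
[0.5394 0.4332 0.028 ] 0.06300592066014017 -146.11754411720406
[0.4871 0.3981 0.028 ] 0.04715219598181546 124.32796712050377
[0.49983742 0.43514419 0.028     ]
[0.5132242  0.41562864 0.028     ] [ 0.56566283 -0.82463662  0.        ] [0.51454466 0.41370364 0.028     ]
tilt [1.52 0.68] t 9.15 tcp [0.5162 0.4132 0.1207] yaw 34.28 q [ 0.51  0.69  1.45 -0.    0.97 -0.09] | cmd [ 0.1106  0.0019 -0.0043] 0.0013 F [-0.3 -0.5  0.4] gap 85.7
```

>>> step_arm(commands=[[0.035,0.002,-0.004,0],[0.07,0.002,-0.004,0],[0.095,0.002,-0.004,0],[0.111,0.002,-0.004,0],[0.111,0.002,-0.004,0],[0.111,0.002,-0.004,0]])

```text
t: 9.65
tcp_pos: [0.5154, 0.4135, 0.0102]
tool_rot: [-0.207, 0.665, 0.209, 0.686]
force: [0.9, 0.2, 0.6]
finger_gap: 1.0
```

>>> step_arm(commands=[[0,0,0,0],[0,0,0,0],[0,0,0,0],[0,0,0,0],[0,0,0,0],[0,0,0,0]], jaw=0.05, grip_force=24)

```text
t: 10.15
tcp_pos: [0.5162, 0.4133, 0.013]
tool_rot: [-0.207, 0.665, 0.209, 0.687]
force: [-1.2, -2.9, 5.4]
finger_gap: 0.734
```

>>> step_arm(commands=[[-0.01,0,0,0],[-0.02,0,0,0],[-0.04,0,0,0],[-0.06,0,0,0],[-0.08,0,0,0],[-0.1,0,0,0],[-0.11,0,0,0],[-0.11,0,0,0]])

```text
t: 10.82
tcp_pos: [0.5146, 0.4131, 0.1267]
tool_rot: [-0.206, 0.662, 0.21, 0.689]
force: [0.9, 0.3, -5.6]
finger_gap: 0.731
```

```bash
python3 -c "
from h import *
go(.62,.1,.13,90)
cv2.imwrite('pics/w10.png',optics.snapshot('wrist')[:,:,::-1])
crop(optics.snapshot('scene')[:,:,::-1],180,230,360,370,4,'pics/s10.png')
def c(u,v,z):return pix2w('top',360+(u-2.5)/6,210+(v-2.5)/6,z)
m=np.array([.5047,-.0705,.016])
for u,v in((65,118),(462,75),(98,410),(410,378)):print(c(u,v,.016), R.from_euler('z',-4.7,degrees=True).apply(c(u,v,.016)-m))"
```

```text
tilt [2.02 0.9 ] t 10.82 tcp [0.5146 0.4131 0.1267] yaw 34.22 q [ 0.51  0.68  1.46 -0.    0.96 -0.09] | cmd [-0.0045 -0.3182 -0.0888] -0.9736 F [ 0.9  0.3 -5.6] gap 62.4
[ 0.55761714 -0.02621544  0.016     ] [5.63678123e-02 3.97996920e-02 1.38777878e-17]
[ 0.57106362 -0.18239657  0.016     ] [ 5.69718251e-02 -1.16958037e-01  1.38777878e-17]
[ 0.44384819 -0.03521148  0.016     ] [-5.77557008e-02  4.01559682e-02  1.38777878e-17]
[ 0.45332029 -0.15684721  0.016     ] [-5.82821000e-02 -8.18468822e-02  1.38777878e-17]
```

View pics/w10.png

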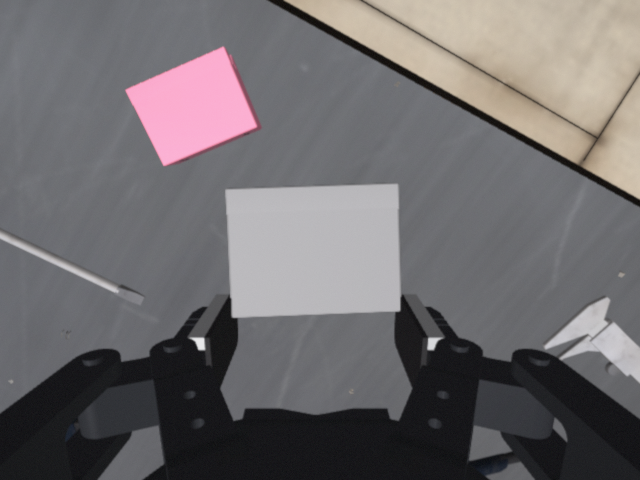

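View pics/s10.png

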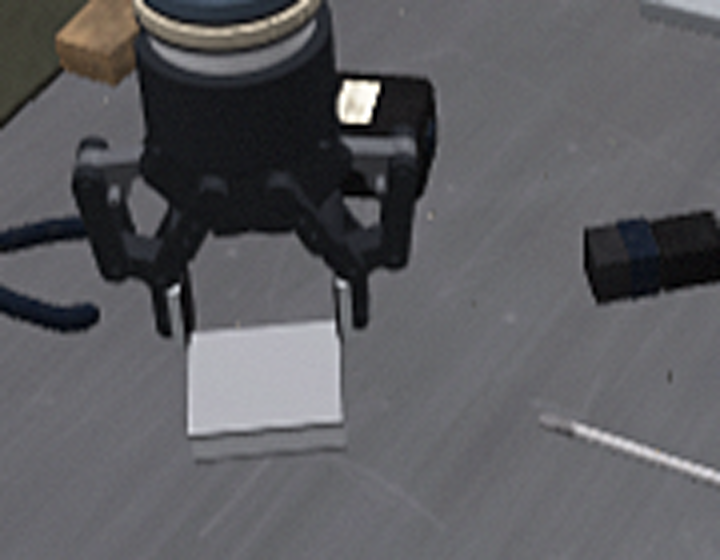

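```bash
python3 -c "
from h import *
go(.6263,-.0605,.13,94.7);print(pix2w('top',371,166,.02))"
```

```text
tilt [1.69 0.7 ] t 10.92 tcp [0.5127 0.4119 0.1231] yaw 34.22 q [ 0.51  0.69  1.46 -0.    0.96 -0.09] | cmd [-0.0093 -0.4545 -0.1714] -1.0556 F [-1.1 -0.2 -7. ] gap 62.5
[ 0.70704639 -0.03209891  0.02      ]
```

>>> step_arm(commands=[[-0.005,-0.015,-0.005,-0.04],[-0.009,-0.045,-0.017,-0.11],[-0.009,-0.08,-0.03,-0.19],[-0.009,-0.114,-0.043,-0.27],[-0.009,-0.148,-0.056,-0.35],[-0.009,-0.182,-0.069,-0.43],[-0.009,-0.205,-0.078,-0.5],[-0.009,-0.205,-0.078,-0.5]])

```text
t: 11.58
tcp_pos: [0.564, 0.1929, 0.1293]
tool_rot: [-0.37, 0.594, 0.366, 0.614]
force: [1.5, 0.1, -7.1]
finger_gap: 0.733
```

```bash
python3 -c "
from h import *
go(.6263,-.0605,.13,94.7)"
```

```text
tilt [1.57 0.52] t 11.58 tcp [0.564  0.1929 0.1293] yaw 62.72 q [ 0.14  0.61  1.62  0.01  0.88 -0.96] | cmd [-0.0013 -0.1716 -0.1966] -0.5581 F [ 1.5  0.1 -7.1] gap 62.6
```

>>> step_arm(commands=[[0,-0.012,-0.014,-0.04],[0,-0.037,-0.042,-0.12],[0,-0.062,-0.071,-0.2],[0,-0.087,-0.1,-0.28],[0,-0.112,-0.128,-0.36],[0,-0.137,-0.157,-0.44],[0,-0.16,-0.185,-0.52],[0,-0.172,-0.197,-0.558]])

```text
t: 12.25
tcp_pos: [0.6273, -0.0657, 0.1273]
tool_rot: [0.525, -0.471, -0.514, -0.488]
force: [1.1, 0.6, -5.9]
finger_gap: 0.728
```

>>> step_arm(commands=[[0,0,0,0],[0,0,0,0]])

```text
t: 12.42
tcp_pos: [0.6268, -0.067, 0.1255]
tool_rot: [0.524, -0.472, -0.514, -0.488]
force: [-0.5, 0.9, -6.3]
finger_gap: 0.729
```

```bash
python3 -c "
from h import *
import pickle
go(.6263,-.0605,.02,94.7)
P=optics.camera_params('wrist');pickle.dump(P,open('w11.pkl','wb'))
cv2.imwrite('pics/w11.png',optics.snapshot('wrist')[:,:,::-1])
crop(optics.snapshot('scene')[:,:,::-1],280,100,460,240,4,'pics/s11.png')"
```

```text
tilt [1.44 0.46] t 12.42 tcp [ 0.6268 -0.067   0.1255] yaw 94.46 q [-0.29  0.65  1.53  0.02  0.94 -1.95] | cmd [0.1055 0.0027 0.0058] -0.0042 F [-0.5  0.9 -6.3] gap 62.3
```

View pics/w11.png

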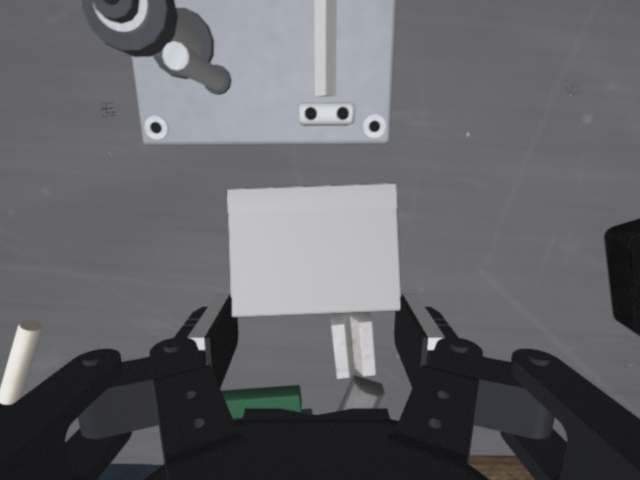

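View pics/s11.png

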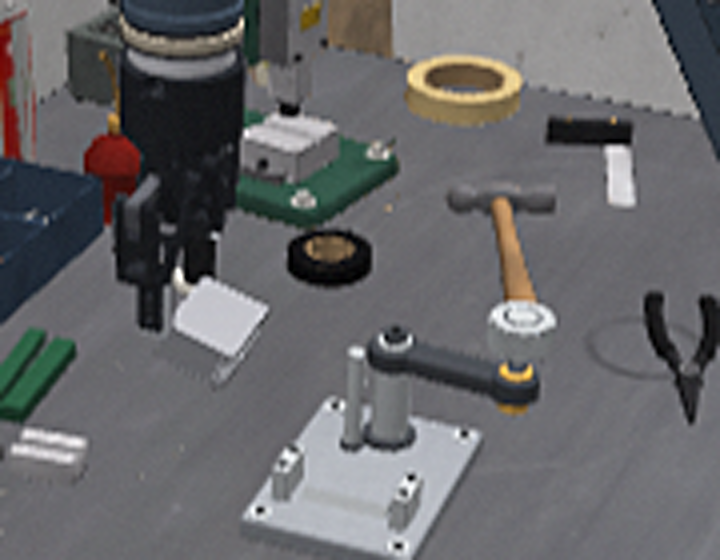

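>>> step_arm(commands=[[-0.042,0,0,0],[-0.084,0,0,0],[-0.084,0,0,0],[-0.042,0,0,0],[0,0,0,0],[-0.042,0,0,0],[-0.084,0,0,0],[-0.084,0,0,0]], grip_force=20)

```text
t: 13.18
tcp_pos: [0.6262, -0.0637, 0.2079]
tool_rot: [0.523, -0.471, -0.517, -0.487]
force: [3.7, -1.0, -2.8]
finger_gap: 0.727
```

>>> step_arm(commands=[[0.015,0,0,0],[0.035,0,0,0],[0.055,0,0,0],[0.07,0,0,0],[0.08,0,0,0],[0.08,0,0,0]])

```text
t: 13.68
tcp_pos: [0.6258, -0.0607, 0.1256]
tool_rot: [0.522, -0.471, -0.519, -0.486]
force: [-0.7, -0.4, -6.7]
finger_gap: 0.727
```

```bash
python3 -c "
from h import *
import pickle
go(.6263,-.0605,.13,94.7)
P=optics.camera_params('wrist');pickle.dump(P,open('w12.pkl','wb'))
cv2.imwrite('pics/w12.png',optics.snapshot('wrist')[:,:,::-1])
crop(optics.snapshot('scene')[:,:,::-1],280,80,460,220,4,'pics/s12.png')"
```

```text
tilt [0.95 0.69] t 13.68 tcp [ 0.6258 -0.0607  0.1256] yaw 94.84 q [-0.28  0.66  1.53  0.02  0.95 -1.95] | cmd [-0.0044 -0.0006  0.0002] 0.0025 F [-0.7 -0.4 -6.7] gap 62.1
```

View pics/w12.png

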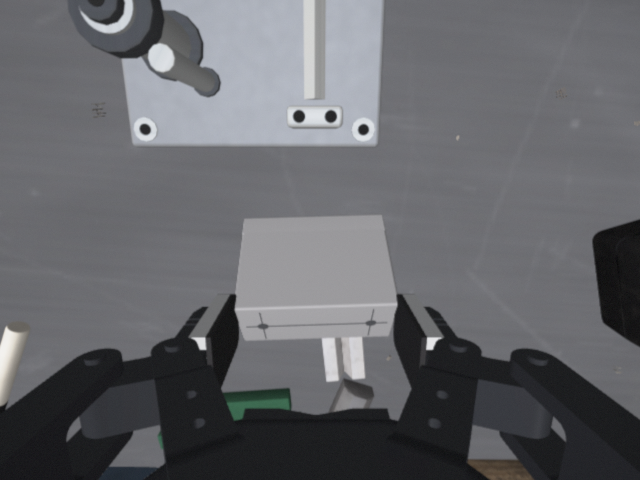

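View pics/s12.png

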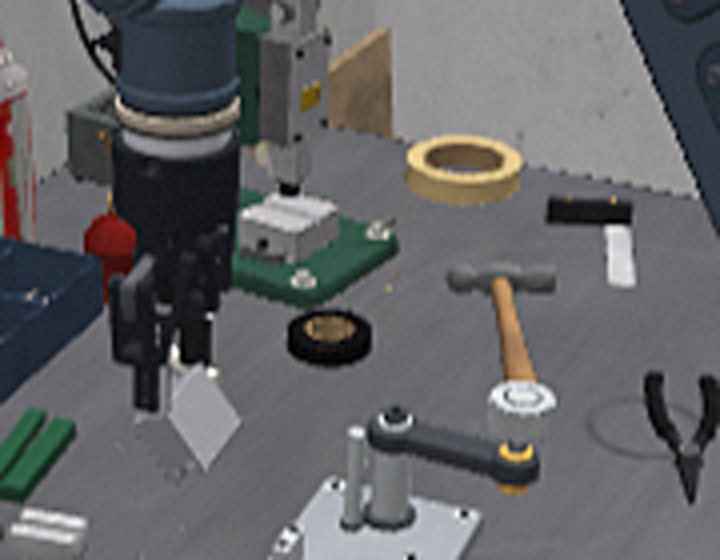

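```bash
cat > ang.py <<'E'
from h import *
import pickle,sys
def ang(P,bt,vt,bb):
    pts=[]
    for (a,b) in (bt,vt,bb):
        (o,d1),(_,d2)=ray('',*a,P),ray('',*b,P)
        w=np.linalg.norm(np.array(a)-np.array(b)); k=.064*P['mtx'][0,0]/w
        pts.append(o+k*(d1+d2)/2)
    bt,vt,bb=pts
    for n,p in zip(('bt','vt','bb'),pts):print(n,p.round(4))
    print('y len',np.linalg.norm(bt-vt),'z len',np.linalg.norm(bt-bb))
    for v in(vt-bt,bt-bb):print(np.degrees(np.arctan2(-v[2],np.hypot(*v[:2]))))
E
python3 -c "
from ang import *
ang(pickle.load(open('w12.pkl','rb')),((237,307),(396,306)),((245,218),(383,215)),((245,340),(391,336)))"
```

```text
bt [ 0.6235 -0.0607  0.1277]
vt [ 0.5935 -0.064   0.0951]
bb [ 0.6424 -0.0583  0.1192]
y len 0.04444548835291802 z len 0.020851243059902397
47.13372102868541
-23.977578060947728
```

>>> step_arm(commands=[[0.015,0,0,0],[0.03,0,0,0],[0.045,0,0,0],[0.058,0,0,0],[0.066,0,0,0],[0.068,0,0,0],[0.07,0,0,0],[0.07,0,0,0]])

```text
t: 14.45
tcp_pos: [0.6299, -0.0613, 0.0586]
tool_rot: [0.524, -0.471, -0.517, -0.487]
force: [0.8, 0.7, -5.9]
finger_gap: 0.73
```

>>> step_arm(commands=[[0.002,0,0,0],[0.004,0,0,0],[0.005,0,0,0],[0.005,0,0,0]])

```text
t: 14.78
tcp_pos: [0.6299, -0.0613, 0.0537]
tool_rot: [0.524, -0.471, -0.517, -0.487]
force: [0.1, -0.6, -7.0]
finger_gap: 0.728
```

```bash
python3 -c "
from h import *
import pickle
go(.6263,-.0605,.05,94.7)
P=optics.camera_params('wrist');pickle.dump(P,open('w13.pkl','wb'))
cv2.imwrite('pics/w13.png',optics.snapshot('wrist')[:,:,::-1])
crop(optics.snapshot('scene')[:,:,::-1],280,100,460,240,4,'pics/s13.png')"
```

```text
tilt [1.3  0.57] t 14.78 tcp [ 0.6299 -0.0613  0.0537] yaw 94.82 q [-0.28  0.76  1.55  0.02  0.81 -1.95] | cmd [0.0036 0.0037 0.001 ] 0.002 F [ 0.1 -0.6 -7. ] gap 62.2
```

View pics/w13.png

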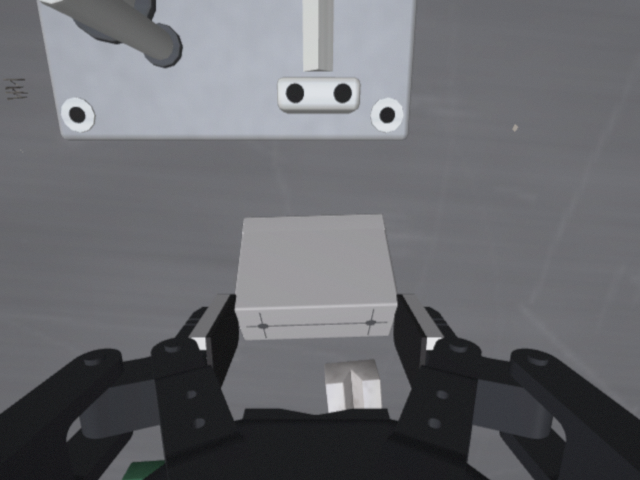

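View pics/s13.png

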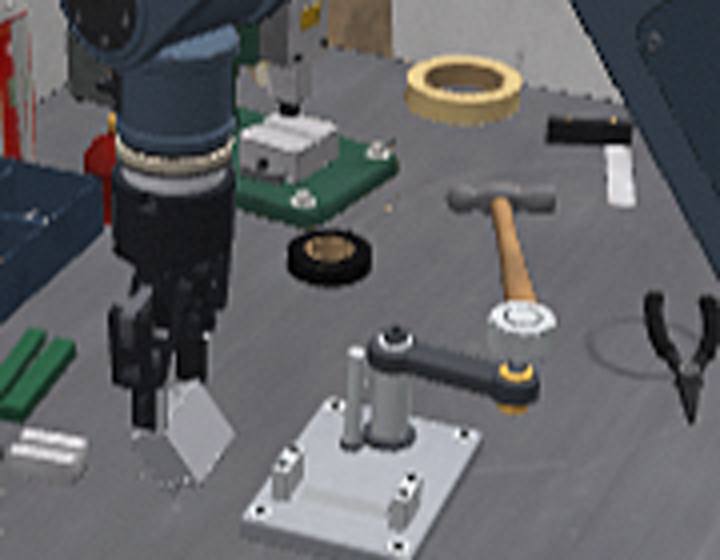

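>>> step_arm(commands=[[0.002,0,0,0],[0.003,0,0,0],[0.003,0,0,0]])

```text
t: 15.13
tcp_pos: [0.6298, -0.0612, 0.0504]
tool_rot: [0.524, -0.471, -0.517, -0.486]
force: [-0.7, -0.3, -6.1]
finger_gap: 0.729
```

>>> step_arm(commands=[[0.002,0,0,0],[0.003,0,0,0],[0.003,0,0,0]])

```text
t: 15.38
tcp_pos: [0.6296, -0.0611, 0.047]
tool_rot: [0.524, -0.471, -0.517, -0.486]
force: [-0.2, -0.3, -6.0]
finger_gap: 0.723
```

>>> step_arm(commands=[[0.002,0,0,0],[0.003,0,0,0],[0.003,0,0,0]])

```text
t: 15.63
tcp_pos: [0.6305, -0.0612, 0.0445]
tool_rot: [0.524, -0.47, -0.517, -0.487]
force: [0.3, 0.3, -2.6]
finger_gap: 0.727
```

>>> step_arm(commands=[[0.002,0,0,0],[0.003,0,0,0],[0.003,0,0,0]])

```text
t: 15.88
tcp_pos: [0.6332, -0.0611, 0.0437]
tool_rot: [0.525, -0.469, -0.515, -0.488]
force: [0.7, 2.0, 5.1]
finger_gap: 0.725
```

>>> step_arm(commands=[[-0.001,0.006,0,0],[-0.001,0.012,0,0],[-0.001,0.018,0,0],[-0.001,0.022,0,0],[-0.001,0.022,0,0]])

```text
t: 16.3
tcp_pos: [0.611, -0.0635, 0.0447]
tool_rot: [0.526, -0.469, -0.514, -0.489]
force: [1.1, -1.1, 2.9]
finger_gap: 0.725
```

```bash
python3 -c "
from h import *
import pickle
go(.6263,-.0605,.05,94.7)
P=optics.camera_params('wrist');pickle.dump(P,open('w14.pkl','wb'))
cv2.imwrite('pics/w14.png',optics.snapshot('wrist')[:,:,::-1])
crop(optics.snapshot('scene')[:,:,::-1],280,100,460,240,4,'pics/s14.png')"
```

```text
tilt [1.73 0.52] t 16.3 tcp [ 0.611  -0.0635  0.0447] yaw 94.73 q [-0.29  0.76  1.61  0.03  0.75 -1.97] | cmd [-0.0048 -0.0157  0.0018] 0.0005 F [ 1.1 -1.1  2.9] gap 62.0
```

View pics/w14.png

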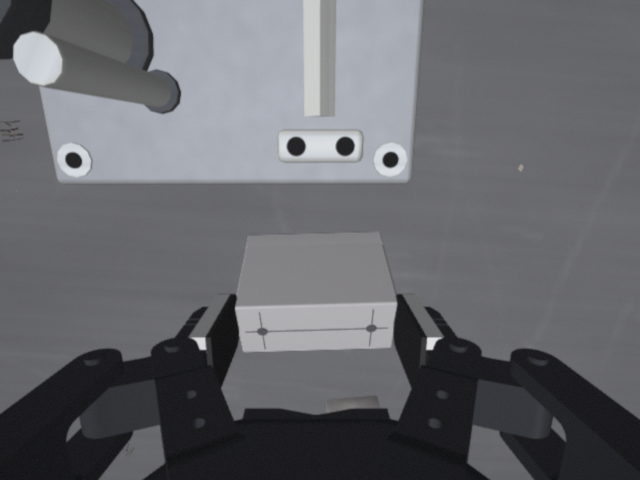

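View pics/s14.png

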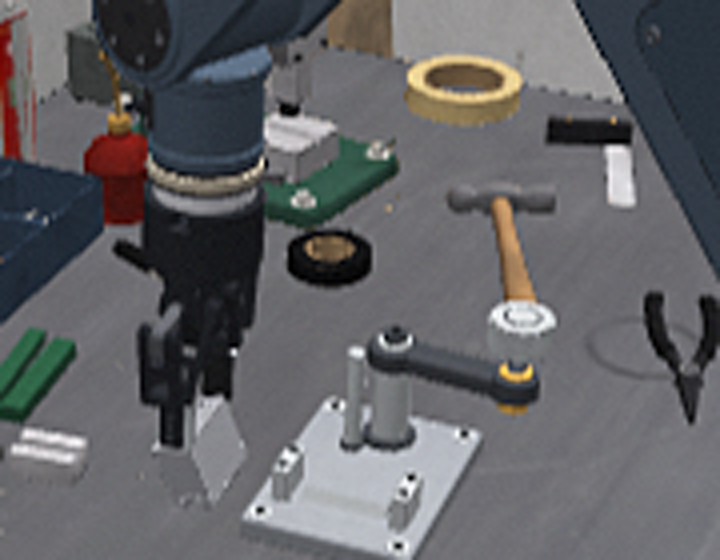

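>>> step_arm(commands=[[0.001,0.005,0,0],[0.001,0.01,0,0],[0.002,0.015,0,0],[0.003,0.019,0,0],[0.003,0.019,0,0]])

```text
t: 16.82
tcp_pos: [0.5914, -0.0653, 0.0407]
tool_rot: [0.525, -0.47, -0.515, -0.488]
force: [1.8, -2.3, 3.6]
finger_gap: 0.724
```

```bash
python3 -c "
from h import *
import pickle
go(.6263,-.0605,.05,94.7)
P=optics.camera_params('wrist');pickle.dump(P,open('w15.pkl','wb'))
cv2.imwrite('pics/w15.png',optics.snapshot('wrist')[:,:,::-1])
crop(optics.snapshot('scene')[:,:,::-1],280,100,460,240,4,'pics/s15.png')"
```

```text
tilt [1.65 0.52] t 16.82 tcp [ 0.5914 -0.0653  0.0407] yaw 94.74 q [-0.31  0.75  1.66  0.03  0.71 -1.98] | cmd [-0.0082 -0.0354  0.002 ] 0.0006 F [ 1.8 -2.3  3.6] gap 61.8
```

View pics/w15.png

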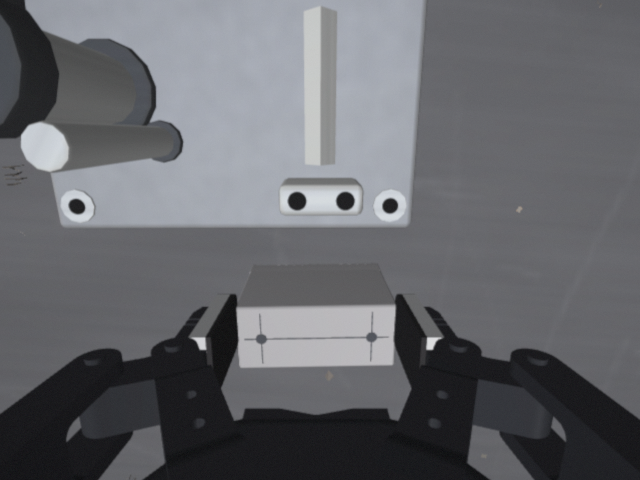

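View pics/s15.png

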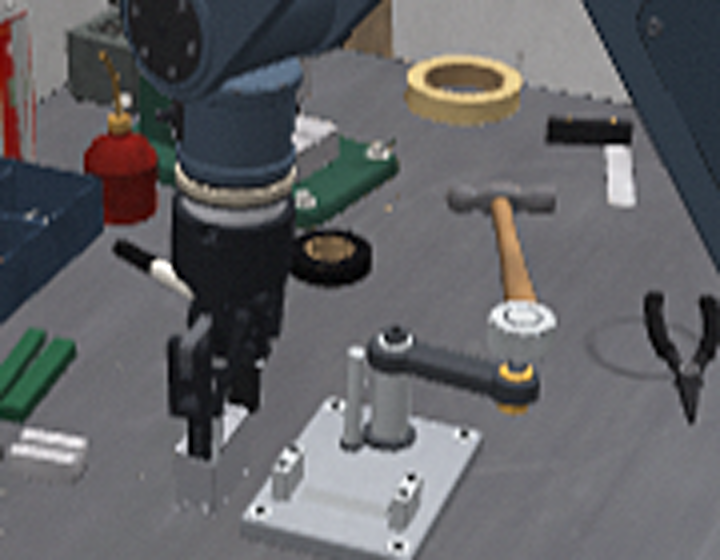

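>>> step_arm(commands=[[0.001,0.003,0,0],[0.002,0.006,0,0],[0.002,0.007,0,0],[0.003,0.008,0,0]])

```text
t: 17.25
tcp_pos: [0.5892, -0.0659, 0.0401]
tool_rot: [0.528, -0.467, -0.511, -0.491]
force: [4.6, 4.4, 16.7]
finger_gap: 0.725
```

>>> step_arm(commands=[[0.0,0.0,0,0],[0,0,0,0],[0,0,0,0],[0,0,0,0],[0,0,0,0]], jaw=0.0854)

```text
t: 17.67
tcp_pos: [0.5881, -0.0655, 0.0393]
tool_rot: [0.528, -0.468, -0.512, -0.491]
force: [0.3, 0.3, 0.1]
finger_gap: 0.997
```

>>> step_arm(commands=[[-0.02,0.0,0,0],[-0.05,0,0,0],[-0.08,0,0,0],[-0.09,0,0,0],[-0.09,0,0,0],[-0.09,0,0,0]])

```text
t: 18.17
tcp_pos: [0.5843, -0.0663, 0.1291]
tool_rot: [0.527, -0.468, -0.512, -0.491]
force: [-0.2, 0.7, 0.0]
finger_gap: 1.0
```

```bash
python3 -c "
from h import *
import pickle
go(.6263,-.0605,.05,94.7)
P=optics.camera_params('wrist');pickle.dump(P,open('w16.pkl','wb'))
cv2.imwrite('pics/w16.png',optics.snapshot('wrist')[:,:,::-1])
crop(optics.snapshot('scene')[:,:,::-1],280,100,460,240,4,'pics/s16.png')"
```

```text
tilt [2.18 0.52] t 18.17 tcp [ 0.5843 -0.0663  0.1291] yaw 94.65 q [-0.31  0.6   1.65  0.03  0.86 -1.98] | cmd [ 0.0806 -0.0392  0.0019] -0.0008 F [-0.2  0.7  0. ] gap 85.4
```

View pics/w16.png

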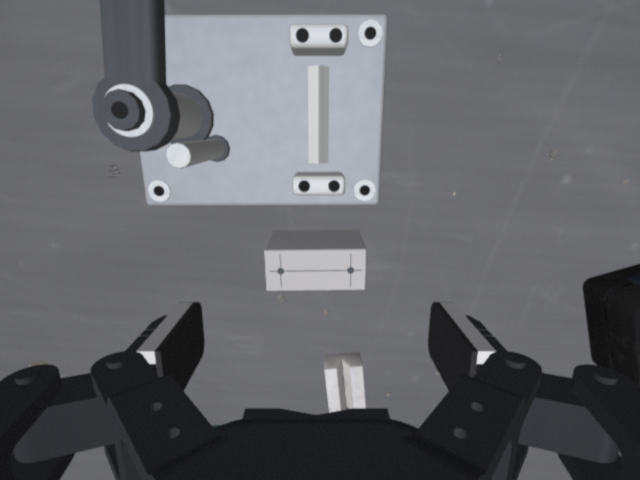

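View pics/s16.png

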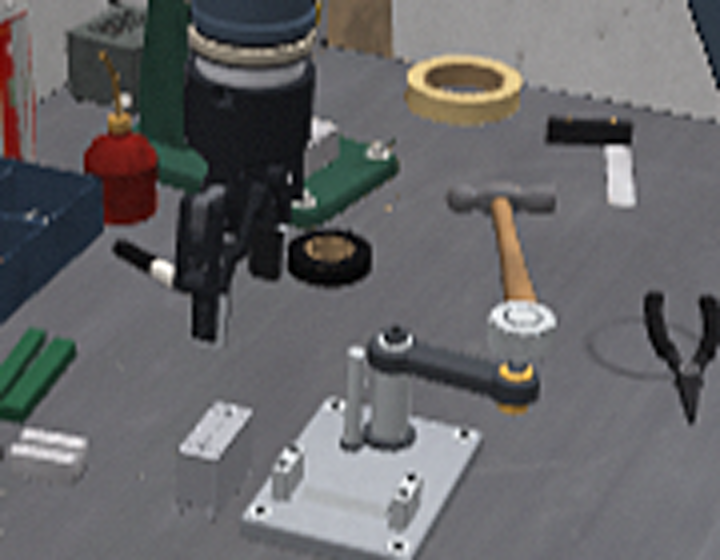

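```bash
cat > m.py <<'E'
from h import *
import pickle
def box(P,uv,z,nm=''):
    q=[pix2w('',u,v,z,P) for u,v in uv]
    print(nm,[round(float(np.linalg.norm(a-b)),4) for a,b in zip(q,q[1:]+q[:1])],[round(float(np.degrees(np.arctan2(*(b-a)[1::-1]))),1) for a,b in zip(q,q[1:]+q[:1])],'c',(sum(q)/4).round(4))
E
python3 -c "
from m import *
P=pickle.load(open('w16.pkl','rb'))
box(P,((264.5,250),(365.5,249),(365.5,290.5),(266.5,291)),.048,'blk')
a,b=pix2w('',318.5,183.5,.042,P),pix2w('',319,36.5,.042,P)
print('stops',a,b,(a+b)/2,np.linalg.norm(a-b),np.degrees(np.arctan2(*(a-b)[1::-1])))
print('plate edge',pix2w('',148,205,.016,P),pix2w('',378,203.5,.016,P))
print('rib',pix2w('',317.5,163,.0225,P),pix2w('',318,66,.0225,P))
print('nut',pix2w('',124,108,.1,P),'stop',pix2w('',178,155,.09,P))
"
```

```text
blk [0.0622, 0.0278, 0.0631, 0.0274] [95.1, 6.9, -85.2, -175.0] c [ 0.5983 -0.0648  0.048 ]
stops [ 0.54486146 -0.06729679  0.042     ] [ 0.46639246 -0.07361594  0.042     ] [ 0.50562696 -0.07045637  0.042     ] 0.07872303341784942 4.604123658882698
plate edge [ 0.57215365 -0.18070649  0.016     ] [ 0.55860058 -0.025158    0.016     ]
rib [ 0.53449761 -0.06854095  0.0225    ] [ 0.47796398 -0.07294385  0.0225    ]
nut [ 0.51217909 -0.15280611  0.1       ] stop [ 0.5305756  -0.13420188  0.09      ]
```

```bash
python3 -c "
from h import *
go(.598,-.0648,.10,4.9)"
```

```text
tilt [2.   0.58] t 18.27 tcp [ 0.5834 -0.066   0.1276] yaw 94.65 q [-0.31  0.6   1.65  0.03  0.86 -1.98] | cmd [ 0.0281 -0.0137 -0.0002] 1.5664 F [-0.2 -0.3  0.4] gap 85.5
```

>>> step_arm(commands=[[0,0,0,0.1],[0,-0.004,0,0.22],[0,-0.008,0,0.34],[0,-0.012,0,0.46],[0,-0.0137,0,0.58],[0,-0.0137,0,0.7],[0,-0.0137,0,0.8],[0,-0.0137,0,0.8]], jaw=0.045)

```text
t: 18.93
tcp_pos: [0.5958, -0.0645, 0.1259]
tool_rot: [-0.292, 0.632, 0.291, 0.656]
force: [-0.2, 0.3, 0.3]
finger_gap: 0.525
```

```bash
python3 -c "
from h import *
go(.598,-.0648,.10,4.9)"
```

```text
tilt [1.77 0.65] t 18.93 tcp [ 0.5958 -0.0645  0.1259] yaw 48.73 q [-0.3   0.62  1.61  0.03  0.88 -1.17] | cmd [ 0.026  -0.0014  0.0005] 0.7649 F [-0.2  0.3  0.3] gap 44.8
```

>>> step_arm(commands=[[0.004,-0.0014,0,0.12],[0.01,-0.0014,0,0.24],[0.016,-0.0014,0,0.36],[0.022,-0.0014,0,0.48],[0.026,-0.0014,0,0.6],[0.026,-0.0014,0,0.72],[0.026,-0.0014,0,0.765],[0.026,-0.0014,0,0.765]])

```text
t: 19.6
tcp_pos: [0.5967, -0.0649, 0.0984]
tool_rot: [-0.027, 0.696, 0.035, 0.716]
force: [0.0, 0.1, 0.9]
finger_gap: 0.523
```

```bash
python3 -c "
from h import *
import pickle
go(.598,-.0648,.020,4.9)
P=optics.camera_params('wrist');pickle.dump(P,open('w17.pkl','wb'))
cv2.imwrite('pics/w17.png',optics.snapshot('wrist')[:,:,::-1])"
```

```text
tilt [1.61 0.7 ] t 19.6 tcp [ 0.5967 -0.0649  0.0984] yaw 4.97 q [-0.3   0.66  1.63  0.03  0.83 -0.41] | cmd [ 0.0784 -0.0008 -0.001 ] 0.0012 F [0.  0.1 0.9] gap 44.7
```

View pics/w17.png

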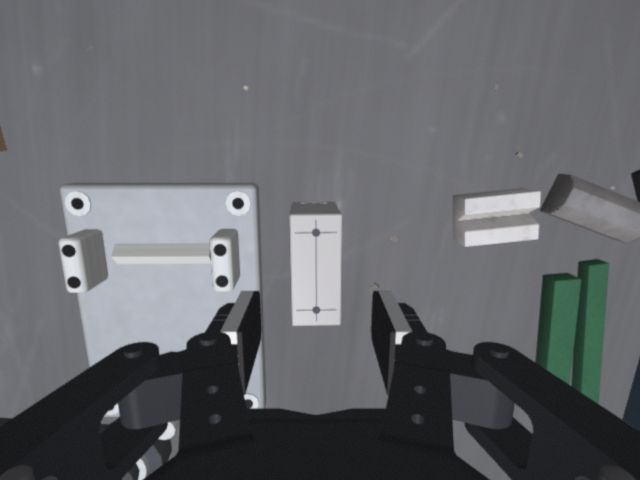

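```bash
python3 -c "
from m import *
P=pickle.load(open('w17.pkl','rb'))
box(P,((291.5,215),(340.5,215),(340.5,324.5),(293,325)),.048,'blk')
a,b=pix2w('',223,262,.042,P),pix2w('',71,264,.042,P)
print('stops',a,b,(a+b)/2,np.linalg.norm(a-b),np.degrees(np.arctan2(*(a-b)[1::-1])))
print('rib',pix2w('',210,250,.0225,P),pix2w('',115,252,.0225,P))
"
```

```text
blk [0.0255, 0.0622, 0.0266, 0.0622] [4.7, -84.1, -175.2, 94.8] c [ 0.5991 -0.0648  0.048 ]
stops [ 0.54782177 -0.06503357  0.042     ] [ 0.46621672 -0.0725648   0.042     ] [ 0.50701925 -0.06879918  0.042     ] 0.08195183663827203 5.272825012723754
rib [ 0.53605461 -0.06435838  0.0225    ] [ 0.48036612 -0.07001143  0.0225    ]
```

Block centred; descend and grip.

>>> step_arm(commands=[[0.025,0,0.001,0],[0.05,0,0.001,0],[0.068,0,0.001,0],[0.078,0,0.001,0],[0.078,0,0.001,0],[0.078,0,0.001,0]])

```text
t: 20.15
tcp_pos: [0.5998, -0.0638, 0.0202]
tool_rot: [-0.028, 0.696, 0.036, 0.716]
force: [0.3, 0.0, -0.1]
finger_gap: 0.526
```

>>> step_arm(commands=[[0,0,0,0],[0,0,0,0],[0,0,0,0],[0,0,0,0],[0,0,0,0]], jaw=0.015, grip_force=60)

```text
t: 20.57
tcp_pos: [0.5998, -0.064, 0.0216]
tool_rot: [-0.028, 0.696, 0.036, 0.716]
force: [-2.6, -0.2, 6.0]
finger_gap: 0.316
```

>>> step_arm(commands=[[-0.01,0,0,0],[-0.03,0,0,0],[-0.055,0,0,0],[-0.08,0,0,0],[-0.1,0,0,0],[-0.11,0,0,0],[-0.11,0,0,0],[-0.11,0,0,0]])

```text
t: 21.23
tcp_pos: [0.5965, -0.0651, 0.1314]
tool_rot: [-0.028, 0.696, 0.036, 0.716]
force: [-0.2, 0.3, -6.2]
finger_gap: 0.319
```

```bash
python3 -c "
from h import *
go(.5052,-.0705,.14,94.7)
cv2.imwrite('pics/w18.png',optics.snapshot('wrist')[:,:,::-1])
"
```

```text
tilt [1.59 0.69] t 21.23 tcp [ 0.5965 -0.0651  0.1314] yaw 5.15 q [-0.3   0.61  1.61  0.03  0.9  -0.41] | cmd [-0.0112  0.0029 -0.0911] -1.563 F [-0.2  0.3 -6.2] gap 27.2
```

View pics/w18.png

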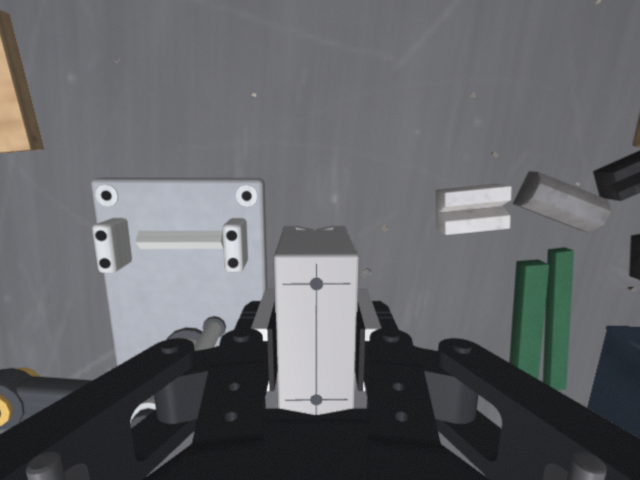

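```bash
python3 -c "
from h import *
go(.505,-.0702,.12,-85.3)
"
```

```text
tilt [1.47 0.73] t 21.28 tcp [ 0.5957 -0.0649  0.1304] yaw 5.15 q [-0.3   0.61  1.61  0.03  0.9  -0.41] | cmd [ 0.008   0.0028 -0.0911] 1.5786 F [-0.3  0.1 -5.4] gap 26.9
```

>>> step_arm(commands=[[0,0,-0.008,0.08],[0,0,-0.022,0.2],[0,0.001,-0.036,0.32],[0,0.001,-0.05,0.44],[0,0.002,-0.065,0.56],[0,0.002,-0.078,0.68],[0,0.0028,-0.088,0.78],[0,0.0028,-0.091,0.8]])

```text
t: 21.95
tcp_pos: [0.5013, -0.0693, 0.1261]
tool_rot: [0.254, 0.658, -0.239, 0.667]
force: [-0.7, 0.3, -6.5]
finger_gap: 0.315
```

>>> step_arm(commands=[[0,0,0,0.1],[0,0,0,0.22],[0,0,0,0.34],[0,0,0,0.46],[0,0,0,0.58],[0,0,0,0.7],[0,0,0,0.77],[0,0,0,0.78]])

```text
t: 22.62
tcp_pos: [0.5015, -0.0692, 0.1252]
tool_rot: [0.488, 0.518, -0.472, 0.52]
force: [0.2, 0.9, -6.2]
finger_gap: 0.316
```

```bash
python3 -c "
from h import *
import pickle
go(.505,-.0702,.07,-85.3)
P=optics.camera_params('wrist');pickle.dump(P,open('w19.pkl','wb'))
cv2.imwrite('pics/w19.png',optics.snapshot('wrist')[:,:,::-1])
crop(optics.snapshot('scene')[:,:,::-1],310,120,450,250,5,'pics/s19.png')
"
```

```text
tilt [1.03 0.9 ] t 22.62 tcp [ 0.5015 -0.0692  0.1252] yaw -85.52 q [-0.37  0.53  1.84  0.03  0.76  1.1 ] | cmd [0.0553 0.0024 0.0021] -0.0038 F [ 0.2  0.9 -6.2] gap 27.0
```

View pics/w19.png

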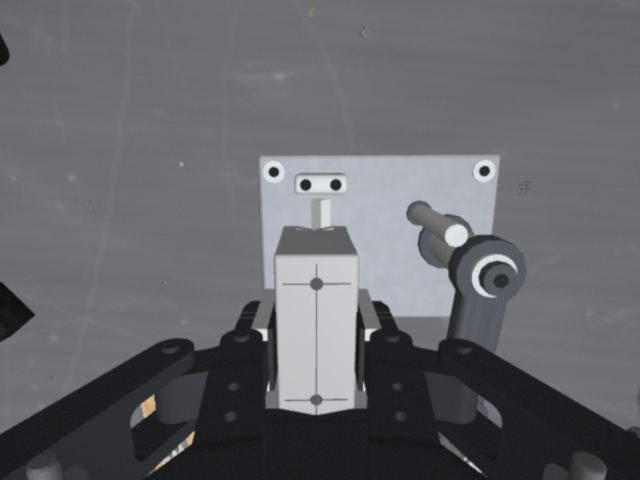

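View pics/s19.png

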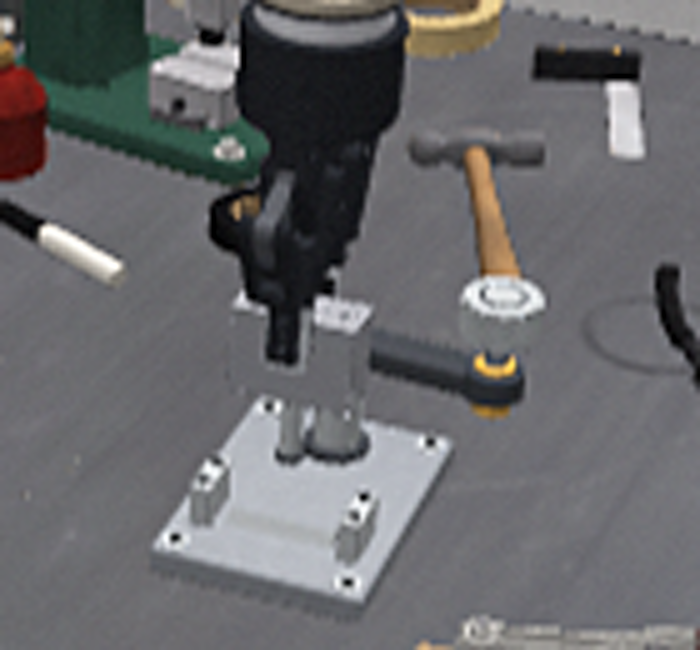

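```bash
python3 -c "
from m import *
P=pickle.load(open('w19.pkl','rb'))
print('stop',pix2w('',321,184,.042,P),'rib end',pix2w('',321,201,.0225,P))
box(P,((276,256),(355,256),(358,409),(276,409)),.1516,'top')
print('drill mid',(pix2w('',316.5,284,.1516,P)+pix2w('',316.5,400,.1516,P))/2,pix2w('',316.5,284,.1516,P),pix2w('',316.5,400,.1516,P))
print('plate',pix2w('',261,157,.016,P),pix2w('',498,156,.016,P))
go(.505,-.0702,.07,-85.3)
"
```

```text
stop [ 0.54675622 -0.06760238  0.042     ] rib end [ 0.53426023 -0.06859553  0.0225    ]
top [0.0255, 0.0568, 0.0294, 0.057] [-85.3, -173.0, 95.2, 3.1] c [ 0.504  -0.0697  0.1516]
drill mid [ 0.50105725 -0.07000104  0.1516    ] [ 0.52280231 -0.06827715  0.1516    ] [ 0.47931218 -0.07172493  0.1516    ]
plate [ 0.55904285 -0.02710852  0.016     ] [ 0.57180052 -0.18069459  0.016     ]
tilt [1.03 0.9 ] t 22.72 tcp [ 0.5014 -0.0692  0.1254] yaw -85.37 q [-0.37  0.53  1.84  0.03  0.76  1.1 ] | cmd [0.0555 0.0025 0.0021] -0.0013 F [ 0.6 -0.6 -6.8] gap 27.2
```

```bash
python3 -c "
from h import *
go(.5053,-.0703,.06,-85.3)
"
```

```text
tilt [1.03 0.9 ] t 22.72 tcp [ 0.5014 -0.0692  0.1254] yaw -85.37 q [-0.37  0.53  1.84  0.03  0.76  1.1 ] | cmd [0.0655 0.0026 0.0023] -0.0013 F [ 0.6 -0.6 -6.8] gap 27.2
```

>>> step_arm(commands=[[0.015,0.001,0.001,0],[0.03,0.002,0.002,0],[0.045,0.0025,0.002,0],[0.058,0.0025,0.002,0],[0.065,0.0025,0.002,0],[0.065,0.0025,0.002,0],[0.065,0.0025,0.002,0]])

```text
t: 23.3
tcp_pos: [0.5053, -0.07, 0.0602]
tool_rot: [0.487, 0.519, -0.471, 0.521]
force: [1.2, 0.2, -6.2]
finger_gap: 0.32
```

```bash
python3 -c "
from h import *
import pickle
go(.5053,-.0703,.038,-85.3)
P=optics.camera_params('wrist');pickle.dump(P,open('w20.pkl','wb'))
cv2.imwrite('pics/w20.png',optics.snapshot('wrist')[:,:,::-1])
crop(optics.snapshot('scene')[:,:,::-1],310,120,450,250,5,'pics/s20.png')
"
```

```text
tilt [1.   0.91] t 23.3 tcp [ 0.5053 -0.07    0.0602] yaw -85.32 q [-0.37  0.65  1.87  0.04  0.61  1.09] | cmd [ 0.0222 -0.0004  0.0006] -0.0003 F [ 1.2  0.2 -6.2] gap 27.3
```

View pics/w20.png

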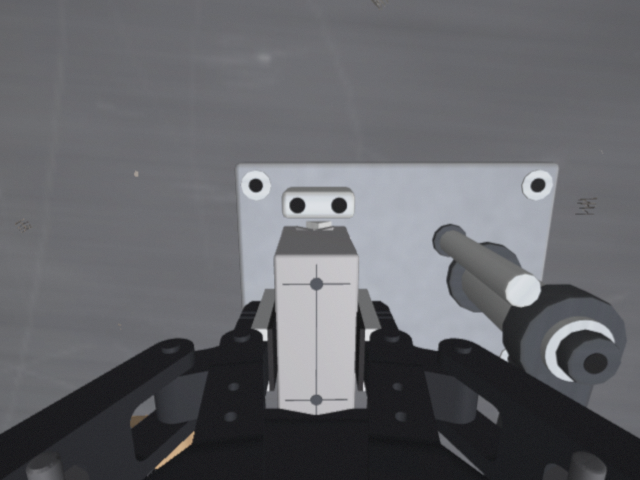

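View pics/s20.png

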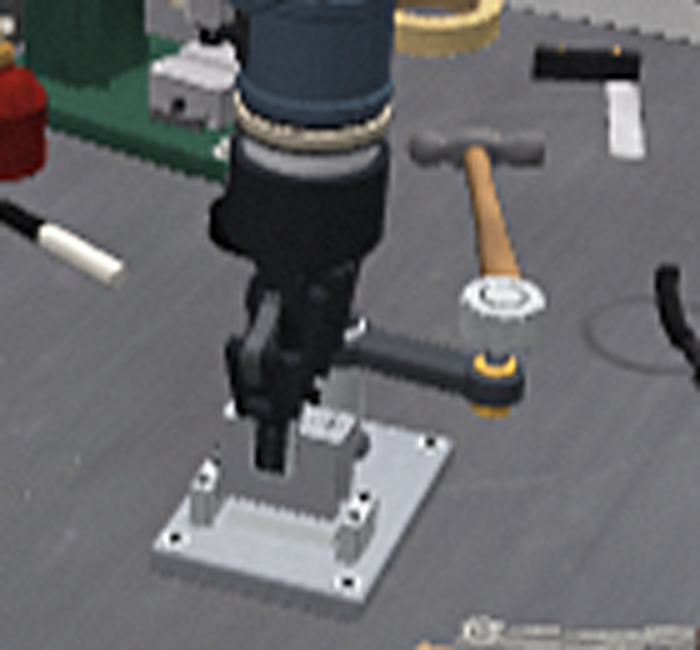

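```bash
python3 -c "
from m import *
P=pickle.load(open('w20.pkl','rb'))
print('stop',pix2w('',318.5,202.5,.042,P), 'inner edge',pix2w('',318,218,.042,P),'drill mid',(pix2w('',316.5,284,.0866,P)+pix2w('',316.5,400,.0866,P))/2)
"
```

```text
stop [ 0.54765158 -0.06748159  0.042     ] inner edge [ 0.54091637 -0.06782987  0.042     ] drill mid [ 0.50485291 -0.07076504  0.0866    ]
```

>>> step_arm(commands=[[0.006,0.001,0.0003,0],[0.012,0.001,0.0003,0],[0.016,0.001,0.0003,0],[0.018,0.001,0.0003,0],[0.018,0.001,0.0003,0]])

```text
t: 23.82
tcp_pos: [0.5068, -0.07, 0.0424]
tool_rot: [0.488, 0.519, -0.471, 0.521]
force: [-0.2, 0.3, -5.5]
finger_gap: 0.314
```

>>> step_arm(commands=[[0.002,0,0,0],[0.004,0,0,0],[0.005,0,0,0],[0.005,0,0,0]])

```text
t: 24.15
tcp_pos: [0.507, -0.0699, 0.0379]
tool_rot: [0.488, 0.519, -0.471, 0.521]
force: [-0.4, 0.8, -0.5]
finger_gap: 0.317
```

>>> step_arm(commands=[[0.001,0,0,0],[0.0012,0,0,0],[0.0012,0,0,0]])

```text
t: 24.4
tcp_pos: [0.5071, -0.0699, 0.0378]
tool_rot: [0.488, 0.519, -0.471, 0.521]
force: [-0.7, 1.0, 6.0]
finger_gap: 0.319
```

>>> step_arm(commands=[[0,0,0,0],[0,0,0,0],[0,0,0,0],[0,0,0,0]], jaw=0.045)

```text
t: 24.73
tcp_pos: [0.5075, -0.0701, 0.038]
tool_rot: [0.488, 0.518, -0.47, 0.522]
force: [-0.1, -0.5, -0.1]
finger_gap: 0.526
```

>>> step_arm(commands=[[-0.01,0,0,0],[-0.03,0,0,0],[-0.06,0,0,0],[-0.09,0,0,0],[-0.115,0,0,0],[-0.125,0,0,0],[-0.125,0,0,0]])

```text
t: 25.32
tcp_pos: [0.5067, -0.0726, 0.1658]
tool_rot: [0.489, 0.516, -0.47, 0.524]
force: [-0.2, 0.6, -0.4]
finger_gap: 0.528
```

```bash
python3 -c "
from h import *
import pickle
go(.5053,-.0703,.038,-85.3)
P=optics.camera_params('wrist');pickle.dump(P,open('w21.pkl','wb'))
cv2.imwrite('pics/w21.png',optics.snapshot('wrist')[:,:,::-1])
crop(optics.snapshot('scene')[:,:,::-1],310,120,450,250,5,'pics/s21.png')
"
```

```text
tilt [1.49 0.71] t 25.32 tcp [ 0.5067 -0.0726  0.1658] yaw -85.31 q [-0.37  0.46  1.8   0.03  0.86  1.1 ] | cmd [ 0.1277 -0.0047 -0.0011] -0.0001 F [-0.2  0.6 -0.4] gap 45.1
```

View pics/w21.png

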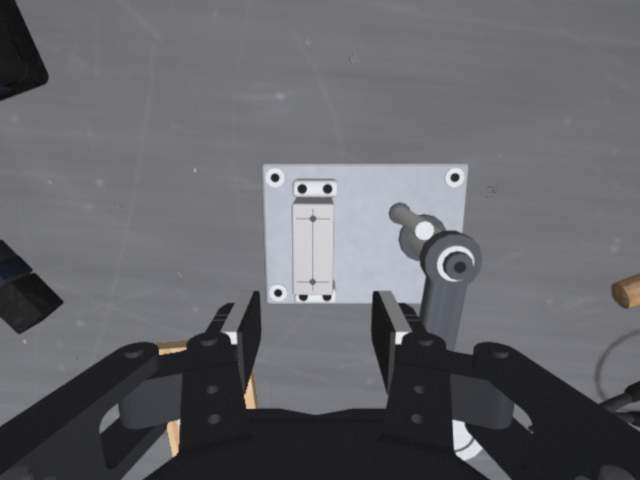

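View pics/s21.png

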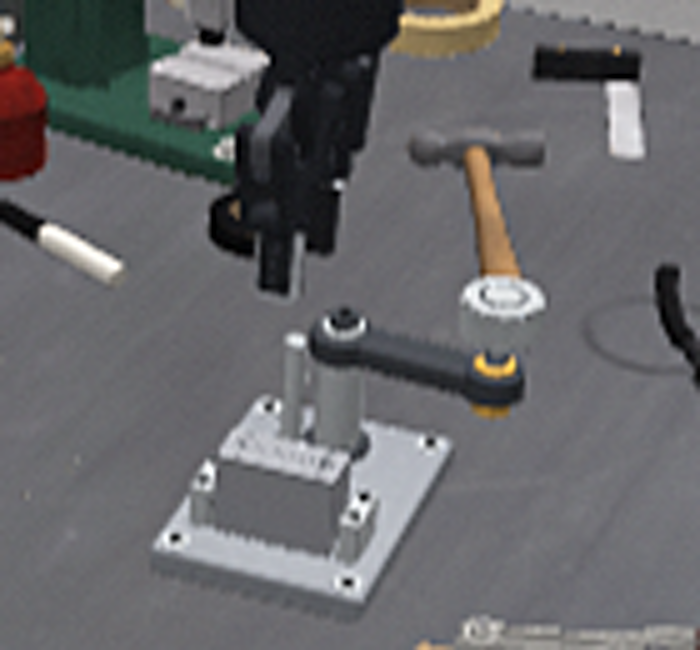

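```bash
cat >> h.py <<'E'
N0=np.array([.506,-.0707]);NY=4.8
def n2w(p):
    c,s=np.cos(np.radians(NY)),np.sin(np.radians(NY));return N0+np.array([c*p[0]-s*p[1],s*p[0]+c*p[1]])
def rows(wps):
    """wps: (nx,ny mm, z m, nest yaw deg of tool z)"""
    s=telemetry.sense();M=R.from_quat(s['tool_rot']).as_matrix();y0=np.degrees(np.arctan2(M[1,2],M[0,2]))
    print('tcp',s['tcp_pos'].round(4),'yaw',y0.round(1),'q',s['q'].round(2),'F',s['force'].round(1))
    for x,y,z,w in wps:
        d=M.T@(np.array([*n2w((x/1e3,y/1e3)),z])-s['tcp_pos']);t=-((w+NY-y0+180)%360-180)
        print((x,y,z,w),[*d.round(4),round(float(np.radians(t)),3)])
def arc(phi,off,r=45):
    f=np.radians(phi);return r*np.cos(f)-off*np.sin(f),-85+r*np.sin(f)+off*np.cos(f)
E
python3 -c "
from h import *
rows([(*arc(175,50),.166,-95),(*arc(175,42),.15,-95),(*arc(175,42),.074,-95)])"
```

```text
tcp [ 0.5046 -0.0718  0.1627] yaw -85.3 q [-0.37  0.47  1.8   0.03  0.86  1.1 ] F [-0.6 -0.4 -0.9]
(np.float64(-49.18654855151146), np.float64(-130.88772648094266), 0.166, -95) [np.float64(-0.006), np.float64(-0.0474), np.float64(0.13), 0.085]
(np.float64(-48.48930260953019), np.float64(-122.9181688962087), 0.15, -95) [np.float64(0.0101), np.float64(-0.047), np.float64(0.1222), 0.085]
(np.float64(-48.48930260953019), np.float64(-122.9181688962087), 0.074, -95) [np.float64(0.0861), np.float64(-0.0486), np.float64(0.1232), 0.085]
```

>>> step_arm(commands=[[0,-0.01,0.03,0.02],[0,-0.02,0.06,0.05],[0,-0.035,0.09,0.08],[0,-0.047,0.12,0.085],[0,-0.0475,0.13,0.085],[0,-0.0475,0.13,0.085],[0,-0.0475,0.13,0.085]], jaw=0, grip_force=40)

```text
t: 26.0
tcp_pos: [0.4672, -0.2047, 0.1586]
tool_rot: [0.51, 0.499, -0.492, 0.499]
force: [0.6, 0.7, -0.3]
finger_gap: 0.001
```

```bash
python3 -c "
from h import *
rows([(*arc(175,44),.074,-95)])
import pickle
P=optics.camera_params('wrist');pickle.dump(P,open('w22.pkl','wb'))
cv2.imwrite('pics/w22.png',optics.snapshot('wrist')[:,:,::-1])"
```

```text
tcp [ 0.4672 -0.2047  0.1586] yaw -90.3 q [-0.65  0.48  1.8   0.03  0.86  0.91] F [ 0.6  0.7 -0.3]
(np.float64(-48.66361409502551), np.float64(-124.91055829239218), 0.074, -95) [np.float64(0.0847), np.float64(-0.0008), np.float64(-0.004), -0.001]
```

View pics/w22.png

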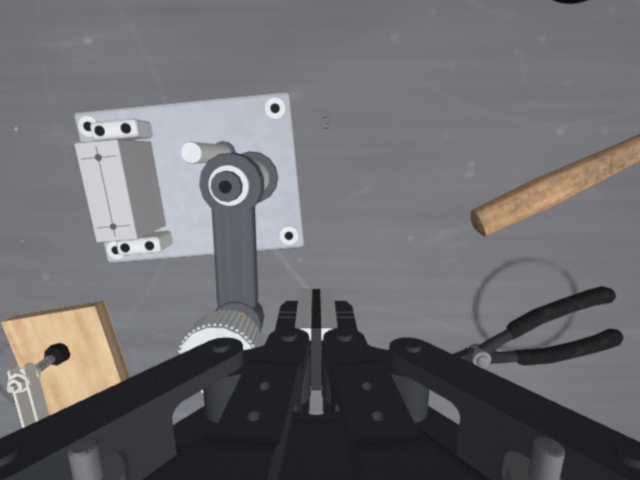

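>>> step_arm(commands=[[0.02,0,-0.002,0],[0.045,0,-0.004,0],[0.07,-0.001,-0.004,0],[0.084,-0.001,-0.004,0],[0.085,-0.001,-0.004,0],[0.085,-0.001,-0.004,0]])

```text
t: 26.55
tcp_pos: [0.4674, -0.1964, 0.0731]
tool_rot: [0.509, 0.501, -0.492, 0.499]
force: [0.6, 1.0, 0.2]
finger_gap: -0.0
```

```bash
python3 -c "
from h import *
rows([(*arc(a,27),.074,a+90) for a in(175,170,165,160,155,150,145,140)])
cv2.imwrite('pics/w23.png',optics.snapshot('wrist')[:,:,::-1])"
```

```text
tcp [ 0.4674 -0.1964  0.0731] yaw -90.1 q [-0.63  0.63  1.86  0.04  0.65  0.91] F [0.6 1.  0.2]
(np.float64(-47.18196646831532), np.float64(-107.97524842483251), 0.074, 265) [np.float64(-0.0006), np.float64(0.0006), np.float64(-0.0142), 0.002]
(np.float64(-49.004849682556475), np.float64(-103.77564133631776), 0.074, 260) [np.float64(-0.0005), np.float64(-0.0016), np.float64(-0.0182), 0.09]
(np.float64(-50.45477640077613), np.float64(-99.4331402801914), 0.074, 255) [np.float64(-0.0005), np.float64(-0.0034), np.float64(-0.0224), 0.177]
(np.float64(-51.52071180515893), np.float64(-94.98079431156442), 0.074, 250) [np.float64(-0.0004), np.float64(-0.0048), np.float64(-0.0268), 0.264]
(np.float64(-52.19454348364813), np.float64(-90.45248847165807), 0.074, 245) [np.float64(-0.0004), np.float64(-0.0059), np.float64(-0.0312), 0.351]
(np.float64(-52.47114317029974), np.float64(-85.88268590217984), 0.074, 240) [np.float64(-0.0003), np.float64(-0.0066), np.float64(-0.0357), 0.439]
(np.float64(-52.34840577448288), np.float64(-81.30616556000571), 0.074, 235) [np.float64(-0.0002), np.float64(-0.0068), np.float64(-0.0403), 0.526]
(np.float64(-51.82726540189057), np.float64(-76.75775752831812), 0.074, 230) [np.float64(-0.0001), np.float64(-0.0067), np.float64(-0.0449), 0.613]
```

View pics/w23.png

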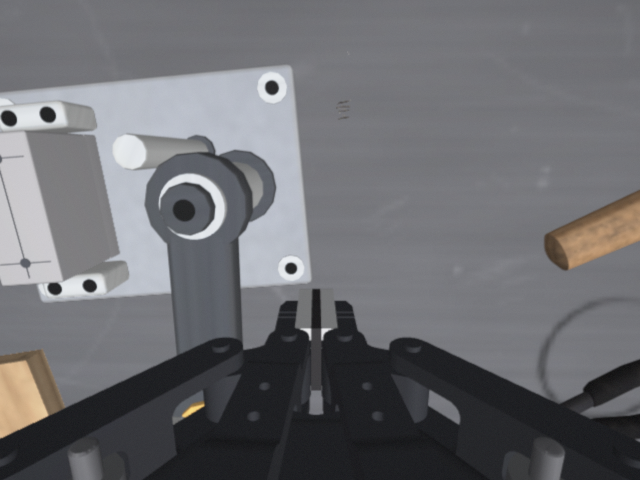

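>>> step_arm(commands=[[0,0,-0.007,0],[0,0.0006,-0.0142,0.0],[0,-0.0016,-0.018,0.09],[0,-0.0034,-0.0224,0.177],[0,-0.0048,-0.0268,0.264],[0,-0.006,-0.0312,0.351],[0,-0.0066,-0.0357,0.439],[0,-0.0068,-0.0403,0.526]])

```text
t: 27.27
tcp_pos: [0.4618, -0.157, 0.0756]
tool_rot: [0.622, 0.353, -0.605, 0.35]
force: [-0.6, -2.9, -1.9]
finger_gap: 0.001
```

```bash
python3 -c "
from h import *
rows([(*arc(a,27),.074,a+90) for a in(140,135,130,125,120,115,110,105)])
cv2.imwrite('pics/w24.png',optics.snapshot('wrist')[:,:,::-1])"
```

```text
tcp [ 0.4618 -0.157   0.0756] yaw -120.4 q [-0.57  0.61  1.91  0.04  0.62  1.5 ] F [-0.6 -2.9 -1.9]
(np.float64(-51.82726540189057), np.float64(-76.75775752831812), 0.074, 230) [np.float64(0.0017), np.float64(-0.0037), np.float64(-0.0041), 0.084]
(np.float64(-50.91168824543142), np.float64(-72.27207793864214), 0.074, 225) [np.float64(0.0017), np.float64(-0.0055), np.float64(-0.0083), 0.171]
(np.float64(-49.608642400106675), np.float64(-67.88326552118255), 0.074, 220) [np.float64(0.0018), np.float64(-0.007), np.float64(-0.0127), 0.258]
(np.float64(-47.92804483159985), np.float64(-63.62472178847362), 0.074, 215) [np.float64(0.0019), np.float64(-0.008), np.float64(-0.0171), 0.345]
(np.float64(-45.88268590217983), np.float64(-59.52885682970025), 0.074, 210) [np.float64(0.002), np.float64(-0.0087), np.float64(-0.0216), 0.433]
(np.float64(-43.48813202832102), np.float64(-55.62684265034963), 0.074, 205) [np.float64(0.0021), np.float64(-0.009), np.float64(-0.0262), 0.52]
(np.float64(-40.76260721087462), np.float64(-51.948375934427176), 0.074, 200) [np.float64(0.0022), np.float64(-0.0089), np.float64(-0.0308), 0.607]
(np.float64(-37.72685433941828), np.float64(-48.52145203475999), 0.074, 195) [np.float64(0.0023), np.float64(-0.0084), np.float64(-0.0353), 0.694]
```

View pics/w24.png

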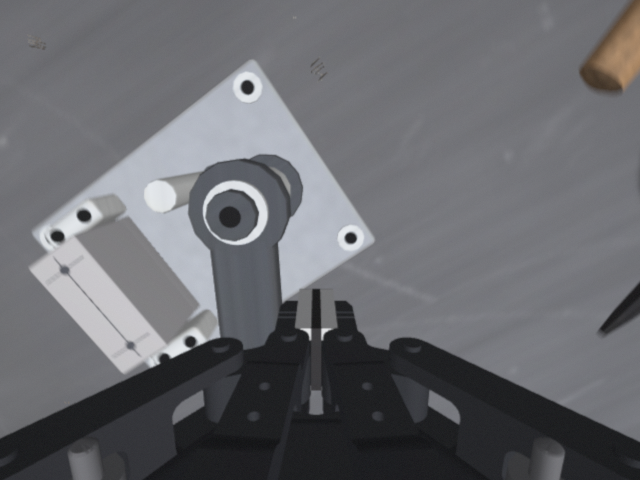

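Arm is moving with the fingers, 3 N. Continue.

>>> step_arm(commands=[[0.0015,-0.0037,-0.004,0.084],[0.0015,-0.0055,-0.0083,0.171],[0.0015,-0.007,-0.0127,0.258],[0.0015,-0.008,-0.0171,0.345],[0.002,-0.0087,-0.0216,0.433],[0.002,-0.009,-0.0262,0.52],[0.002,-0.009,-0.0308,0.607],[0.002,-0.0084,-0.0353,0.694]])

```text
t: 27.98
tcp_pos: [0.472, -0.1208, 0.0752]
tool_rot: [0.704, 0.125, -0.689, 0.116]
force: [-1.8, -2.0, -0.7]
finger_gap: 0.001
```

```bash
python3 -c "
from h import *
rows([(*arc(a,27),.074,a+90) for a in(105,100,95,90)]+[(*arc(90,24),.074,180),(*arc(90,20),.074,180)])
"
```

```text
tcp [ 0.472  -0.1208  0.0752] yaw -160.4 q [-0.49  0.61  1.91  0.04  0.61  2.27] F [-1.8 -2.  -0.7]
(np.float64(-37.72685433941828), np.float64(-48.52145203475999), 0.074, 195) [np.float64(0.0012), np.float64(0.0015), np.float64(0.0001), -0.004]
(np.float64(-34.403977326341476), np.float64(-45.372151911457756), 0.074, 190) [np.float64(0.0013), np.float64(-0.0007), np.float64(-0.0039), 0.083]
(np.float64(-30.81926527212175), np.float64(-42.52444364005822), 0.074, 185) [np.float64(0.0014), np.float64(-0.0026), np.float64(-0.0081), 0.17]
(np.float64(-26.999999999999996), np.float64(-40.0), 0.074, 180) [np.float64(0.0015), np.float64(-0.004), np.float64(-0.0125), 0.258]
(np.float64(-23.999999999999996), np.float64(-40.0), 0.074, 180) [np.float64(0.0016), np.float64(-0.0033), np.float64(-0.0154), 0.258]
(np.float64(-19.999999999999996), np.float64(-40.0), 0.074, 180) [np.float64(0.0016), np.float64(-0.0023), np.float64(-0.0192), 0.258]
```

>>> step_arm(commands=[[0.001,0,-0.002,0.04],[0.001,-0.0007,-0.0039,0.083],[0.001,-0.0026,-0.0081,0.17],[0.001,-0.004,-0.0125,0.25],[0.001,-0.004,-0.0125,0.25]])

```text
t: 28.4
tcp_pos: [0.4823, -0.1118, 0.0752]
tool_rot: [0.713, 0.038, -0.7, 0.027]
force: [-0.8, 1.2, 0.3]
finger_gap: -0.002
```

>>> step_arm(commands=[[0,0,-0.002,0],[0,0,-0.003,0]])

```text
t: 28.57
tcp_pos: [0.4837, -0.1108, 0.0754]
tool_rot: [0.712, 0.04, -0.701, 0.028]
force: [-6.6, -2.8, 3.8]
finger_gap: 0.003
```

```bash
python3 -c "
from h import *
rows([(*arc(90,27),.074,180)])
P=optics.camera_params('wrist');import pickle;pickle.dump(P,open('w25.pkl','wb'))
cv2.imwrite('pics/w25.png',optics.snapshot('wrist')[:,:,::-1])
crop(optics.snapshot('scene')[:,:,::-1],310,120,450,250,5,'pics/s25.png')
"
```

```text
tcp [ 0.4837 -0.1108  0.0754] yaw -174.5 q [-0.46  0.61  1.89  0.04  0.63  2.55] F [-6.6 -2.8  3.8]
(np.float64(-26.999999999999996), np.float64(-40.0), 0.074, 180) [np.float64(0.0014), np.float64(0.0019), np.float64(0.0014), 0.013]
```

View pics/w25.png

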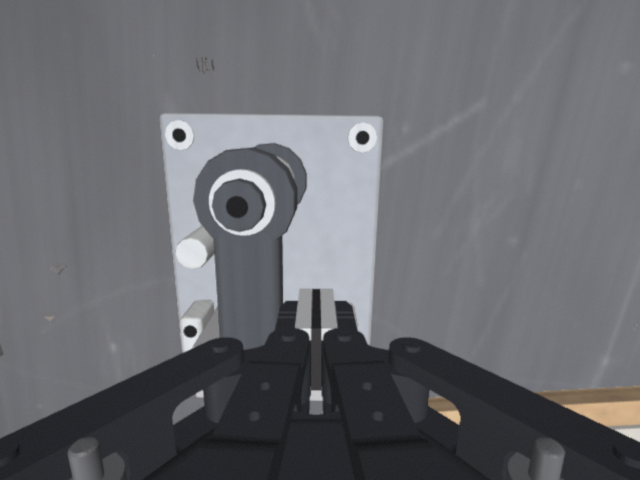

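View pics/s25.png

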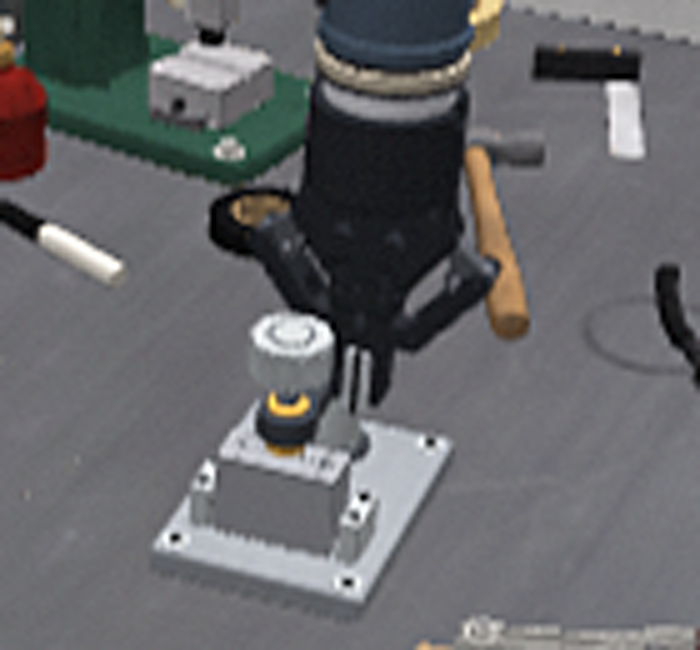

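>>> step_arm(commands=[[0,0,0.008,0],[-0.005,0,0.02,0],[-0.03,0,0.025,0],[-0.06,0,0.03,-0.1],[-0.085,0,0.03,-0.22],[-0.095,0,0.03,-0.34],[-0.095,0,0.03,-0.46],[-0.095,0,0.03,-0.58]])

```text
t: 29.33
tcp_pos: [0.4532, -0.1159, 0.1715]
tool_rot: [0.674, 0.24, -0.658, 0.234]
force: [-0.5, 0.1, 0.2]
finger_gap: -0.003
```

>>> step_arm(commands=[[0,0,0,-0.12],[0,0,0,-0.24],[0,0,0,-0.36],[0,0,0,-0.48],[0,0,0,-0.6],[0,0,0,-0.72],[0,0,0,-0.84],[0,0,0,-0.96]], jaw=0.07)

```text
t: 30.0
tcp_pos: [0.4534, -0.1161, 0.1717]
tool_rot: [0.489, 0.518, -0.471, 0.521]
force: [-0.4, -0.6, -0.3]
finger_gap: 0.82
```

```bash
python3 -c "
from h import *
rows([(0,0,.17,180)])
P=optics.camera_params('wrist');import pickle;pickle.dump(P,open('w26.pkl','wb'))
cv2.imwrite('pics/w26.png',optics.snapshot('wrist')[:,:,::-1])
"
```

```text
tcp [ 0.4534 -0.1161  0.1717] yaw -85.5 q [-0.51  0.41  1.89  0.03  0.83  0.96] F [-0.4 -0.6 -0.3]
(0, 0, 0.17, 180) [np.float64(0.0035), np.float64(0.0559), np.float64(-0.041), 1.566]
```

View pics/w26.png

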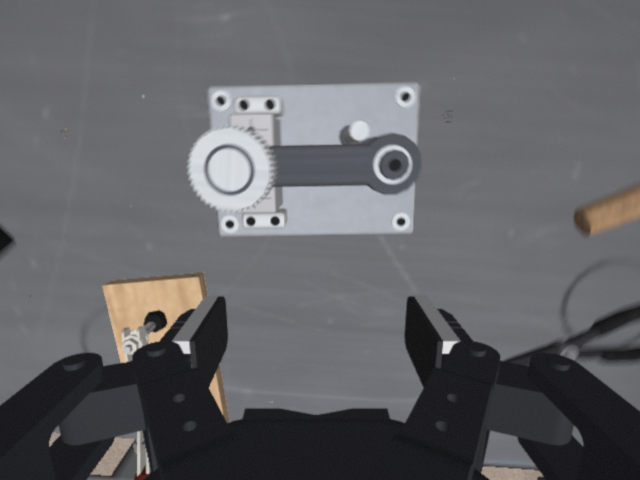

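```bash
python3 -c "
from h import *
import pickle
P=pickle.load(open('w26.pkl','rb'))
im=cv2.imread('pics/w26.png',0)
c=cv2.HoughCircles(cv2.GaussianBlur(im[110:230,170:300],(3,3),1),cv2.HOUGH_GRADIENT,1,20,param1=120,param2=15,minRadius=18,maxRadius=50);print(c)
k=pix2w('',231.5,169,.133,P);n=pix2w('',393,164.5,.1,P);print(k,n,np.linalg.norm((k-n)[:2]),np.degrees(np.arctan2(*(k-n)[1::-1])))
crop(cv2.imread('pics/w26.png'),170,100,300,240,5,'pics/w26c.png')
"
```

```text
[[[58.5 59.5 24.9]
  [81.5 66.5 48.3]
  [73.5 39.5 34.9]]]
[ 0.50586246 -0.07110175  0.133     ] [ 0.51374768 -0.15351589  0.1       ] 0.0827904984880667 95.46530847859327
```

View pics/w26c.png

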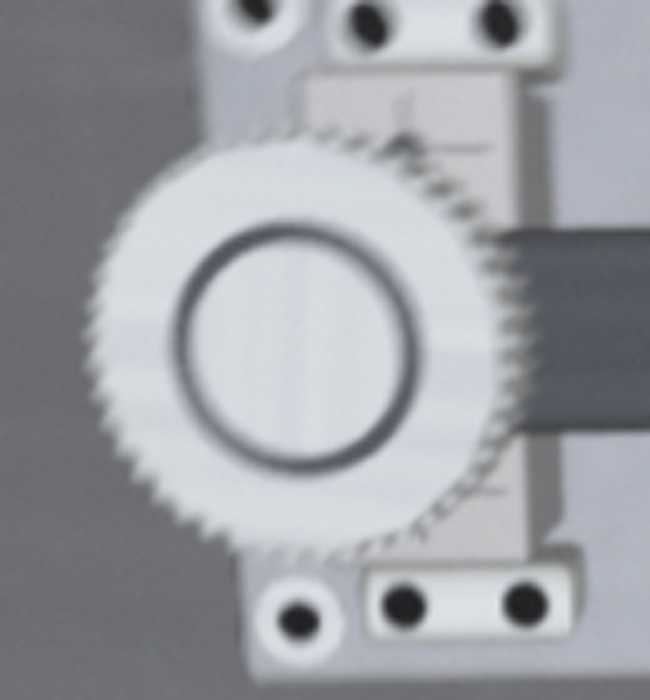

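>>> step_arm(commands=[[0,0.01,-0.007,-0.12],[0,0.02,-0.015,-0.24],[0,0.03,-0.022,-0.36],[0,0.04,-0.03,-0.48],[0,0.05,-0.037,-0.6],[0,0.056,-0.041,-0.72],[0,0.056,-0.041,-0.84],[0,0.056,-0.041,-0.96]])

```text
t: 30.72
tcp_pos: [0.5063, -0.0703, 0.1737]
tool_rot: [0.19, 0.677, -0.175, 0.689]
force: [0.4, 0.6, -0.6]
finger_gap: 0.819
```

>>> step_arm(commands=[[0,0,0,-0.12],[0,0,0,-0.24],[0,0,0,-0.36],[0,0,0,-0.48],[0,0,0,-0.6],[0,0,0,-0.72],[0,0,0,-0.84],[0,0,0,-0.96]])

```text
t: 31.38
tcp_pos: [0.5064, -0.0703, 0.1739]
tool_rot: [-0.151, 0.681, 0.158, 0.699]
force: [0.1, -0.5, 0.4]
finger_gap: 0.817
```

>>> step_arm(commands=[[0,0,0,-0.12],[0,0,0,-0.24],[0,0,0,-0.36],[0,0,0,-0.48],[0,0,0,-0.6],[0,0,0,-0.72],[0,0,0,-0.84],[0,0,0,-0.96]])

```text
t: 32.05
tcp_pos: [0.5066, -0.0704, 0.1741]
tool_rot: [-0.459, 0.529, 0.455, 0.55]
force: [0.6, 0.9, 0.9]
finger_gap: 0.823
```

```bash
python3 -c "
from h import *
go(.506,-.0702,.1035)
P=optics.camera_params('wrist');import pickle;pickle.dump(P,open('w27.pkl','wb'))
cv2.imwrite('pics/w27.png',optics.snapshot('wrist')[:,:,::-1])
"
```

```text
tilt [1.43 0.87] t 32.05 tcp [ 0.5066 -0.0704  0.1741] yaw 80.55 q [-0.37  0.45  1.79  0.03  0.88 -1.8 ] | cmd [ 0.0705  0.0021 -0.0013] 0.0 F [0.6 0.9 0.9] gap 70.2
```

View pics/w27.png

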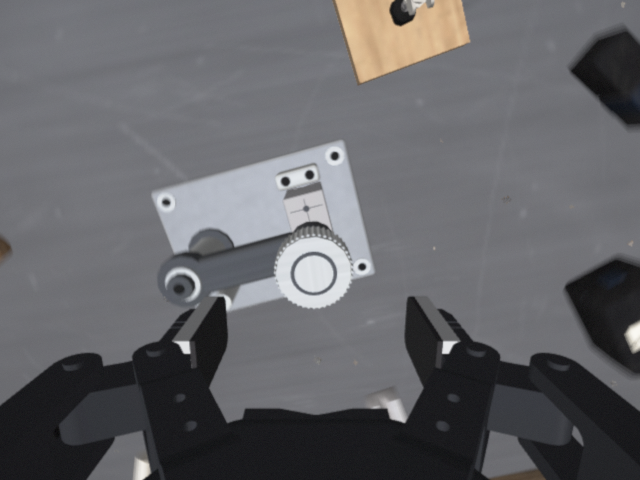

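```bash
python3 -c "
from h import *
import pickle
P=pickle.load(open('w27.pkl','rb'));print(pix2w('',314,272.5,.133,P))
"
```

```text
[ 0.50571681 -0.07024324  0.133     ]
```

>>> step_arm(commands=[[0.01,0.001,-0.0005,-0.12],[0.025,0.002,-0.001,-0.24],[0.04,0.002,-0.001,-0.36],[0.052,0.002,-0.001,-0.48],[0.062,0.002,-0.001,-0.6],[0.069,0.002,-0.001,-0.65],[0.07,0.002,-0.001,-0.65],[0.07,0.002,-0.001,-0.65]])

```text
t: 32.77
tcp_pos: [0.506, -0.07, 0.1037]
tool_rot: [0.61, -0.356, -0.601, -0.375]
force: [-0.6, -0.1, 1.0]
finger_gap: 0.819
```

```bash
python3 -c "
from h import *
go(.506,-.0702,.1035)
crop(optics.snapshot('scene')[:,:,::-1],310,90,450,220,5,'pics/s28.png')
"
```

```text
tilt [1.4  0.89] t 32.77 tcp [ 0.506  -0.07    0.1037] yaw 117.78 q [-0.37  0.57  1.85  0.04  0.71 -2.45] | cmd [ 0.0002  0.0001 -0.0002] 0.0 F [-0.6 -0.1  1. ] gap 69.9
```

View pics/s28.png

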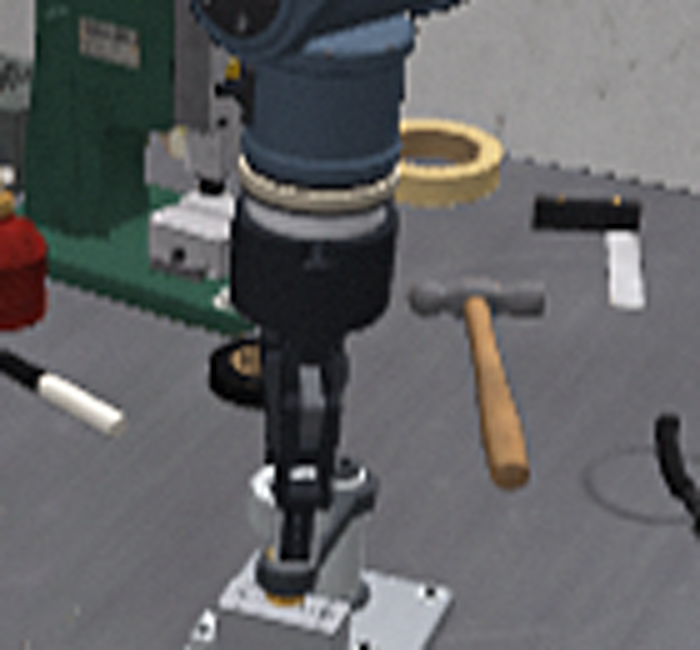

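>>> step_arm(commands=[[0,0,0,0],[0,0,0,0],[0,0,0,0],[0,0,0,0],[0,0,0,0]], jaw=0.02, grip_force=22)

```text
t: 33.23
tcp_pos: [0.5067, -0.0701, 0.1049]
tool_rot: [0.611, -0.356, -0.6, -0.375]
force: [-0.9, 0.3, 4.2]
finger_gap: 0.453
```

```bash
python3 -c "
from h import *
go(.506,-.0702,.1035);print(telemetry.sense()['ft_torque'])"
```

```text
tilt [1.52 0.85] t 33.23 tcp [ 0.5067 -0.0701  0.1049] yaw 117.78 q [-0.37  0.57  1.85  0.04  0.71 -2.45] | cmd [0.0013 0.0007 0.0002] 0.0 F [-0.9  0.3  4.2] gap 38.7
[ 0.14739266  0.0870406  -0.03758302]
```

>>> step_arm(commands=[[0,0,0,0.1],[0,0,0,0.21],[0,0,0,0.33],[0,0,0,0.45],[0.0006,0,0,0.57],[0.0007,0,0,0.69],[0.0008,0,0,0.8],[0.0008,0,0,0.8]])

```text
t: 33.9
tcp_pos: [0.5066, -0.0708, 0.1042]
tool_rot: [-0.417, 0.562, 0.413, 0.583]
force: [-1.8, -1.8, 1.8]
finger_gap: 0.456
```

```bash
python3 -c "
from h import *
go(.506,-.0702,.1035);print(telemetry.sense()['ft_torque'])
P=optics.camera_params('wrist');cv2.imwrite('pics/w29.png',optics.snapshot('wrist')[:,:,::-1])"
```

```text
tilt [1.52 0.75] t 33.9 tcp [ 0.5066 -0.0708  0.1042] yaw 71.93 q [-0.37  0.57  1.85  0.03  0.71 -1.65] | cmd [0.0007 0.0008 0.0003] 0.0 F [-1.8 -1.8  1.8] gap 39.0
[-1.08938088  0.41244554 -0.03544423]
```

View pics/w29.png

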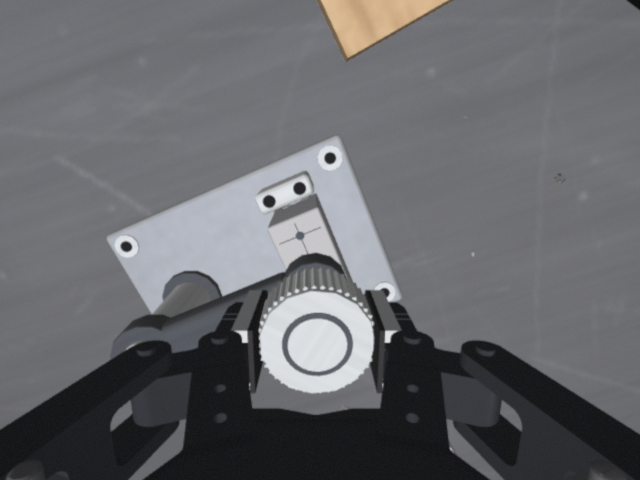

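>>> step_arm(commands=[[0,0,0,0.12],[0,0,0,0.24],[0,0,0,0.36],[0,0,0,0.48],[0.0005,0,0,0.6],[0.0007,0,0,0.72],[0.0008,0,0,0.8],[0.0008,0,0,0.8]])

```text
t: 34.62
tcp_pos: [0.5061, -0.0709, 0.1033]
tool_rot: [-0.159, 0.679, 0.164, 0.698]
force: [-1.4, -2.1, 2.3]
finger_gap: 0.457
```

```bash
python3 -c "
from h import *
go(.506,-.0702,.1035);print(telemetry.sense()['ft_torque'],telemetry.sense()['tau'])"
```

```text
tilt [1.45 0.76] t 34.62 tcp [ 0.5061 -0.0709  0.1033] yaw 26.38 q [-0.37  0.57  1.85  0.03  0.71 -0.86] | cmd [-0.0002  0.0007  0.0002] 0.0 F [-1.4 -2.1  2.3] gap 39.0
[-0.69032881  0.68808465  0.04040415] [  1.12953387 -37.52198696 -10.00309289   0.75924067  -0.44892794
   0.4251938 ]
```

>>> step_arm(commands=[[0,0,0,0.12],[0,0,0,0.24],[0,0,0,0.36],[0.0004,0,0,0.4],[0.0004,0,0,0.4]])

```text
t: 35.03
tcp_pos: [0.506, -0.0709, 0.1029]
tool_rot: [-0.018, 0.698, 0.027, 0.716]
force: [-0.7, -1.4, 2.3]
finger_gap: 0.457
```

```bash
python3 -c "
from h import *
go(.506,-.0702,.1035);print(telemetry.sense()['ft_torque'],telemetry.sense()['tau'])"
```

```text
tilt [1.42 0.77] t 35.03 tcp [ 0.506  -0.0709  0.1029] yaw 3.63 q [-0.37  0.57  1.85  0.03  0.71 -0.46] | cmd [-0.0006  0.0007  0.0001] 0.0 F [-0.7 -1.4  2.3] gap 39.0
[-0.40178415  0.40861928 -0.09547949] [  0.82071757 -37.40538239  -9.86959755   0.4776218   -0.32115712
   0.21806173]
```

>>> step_arm(commands=[[0,0,0,0.1],[0,0,0,0.2],[0.0003,0,0,0.3],[0.0003,0,0,0.3]])

```text
t: 35.37
tcp_pos: [0.5059, -0.0708, 0.1026]
tool_rot: [0.089, 0.694, -0.077, 0.71]
force: [-1.5, -1.3, 1.7]
finger_gap: 0.456
```

```bash
python3 -c "
from h import *
go(.506,-.0702,.1035);s=telemetry.sense();print(s['ft_torque'],s['tau'][5])"
```

```text
tilt [1.42 0.79] t 35.37 tcp [ 0.5059 -0.0708  0.1026] yaw -13.46 q [-0.37  0.57  1.85  0.03  0.7  -0.16] | cmd [-0.0009  0.0006 -0.    ] 0.0 F [-1.5 -1.3  1.7] gap 39.0
[-0.32044007  0.3243666  -0.08785255] 0.5121826753020287
```

>>> step_arm(commands=[[0,0,0,0.1],[0,0,0,0.2],[0.0003,0,0,0.3],[0.0003,0,0,0.3]])

```text
t: 35.7
tcp_pos: [0.5059, -0.0707, 0.1023]
tool_rot: [0.193, 0.675, -0.179, 0.689]
force: [-0.7, -1.2, 1.5]
finger_gap: 0.451
```

```bash
python3 -c "
from h import *
go(.506,-.0702,.1035);s=telemetry.sense();print(s['ft_torque'],s['tau'][5])
cv2.imwrite('pics/w30.png',optics.snapshot('wrist')[:,:,::-1])"
```

```text
tilt [1.41 0.8 ] t 35.7 tcp [ 0.5059 -0.0707  0.1023] yaw -30.48 q [-0.37  0.57  1.85  0.03  0.7   0.14] | cmd [-0.0012  0.0006 -0.0001] 0.0 F [-0.7 -1.2  1.5] gap 38.5
[-0.37470304  0.21168048 -0.04827955] 0.513918399810791
```

View pics/w30.png

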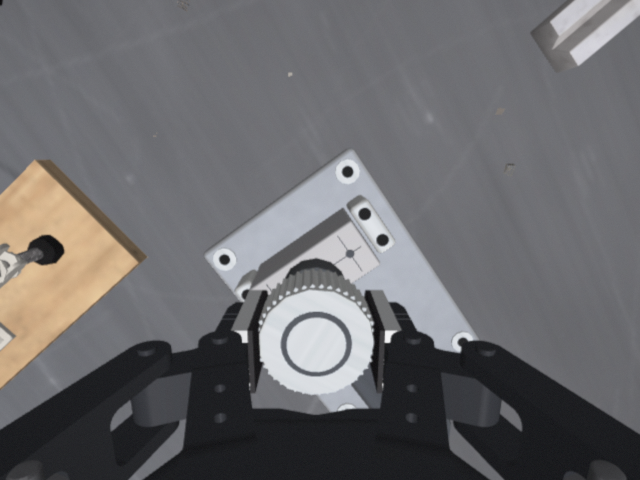

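>>> step_arm(commands=[[0,0,0,0.1],[0,0,0,0.2],[0.0003,0,0,0.3],[0.0003,0,0,0.3]])

```text
t: 36.08
tcp_pos: [0.5058, -0.0707, 0.102]
tool_rot: [0.292, 0.642, -0.276, 0.654]
force: [-1.1, -1.4, 1.1]
finger_gap: 0.456
```

```bash
python3 -c "
from h import *
go(.506,-.0702,.1035);s=telemetry.sense();print(s['ft_torque'],s['tau'][5])"
```

```text
tilt [1.42 0.79] t 36.08 tcp [ 0.5058 -0.0707  0.102 ] yaw -47.32 q [-0.37  0.57  1.85  0.03  0.7   0.43] | cmd [-0.0015  0.0005 -0.0003] 0.0 F [-1.1 -1.4  1.1] gap 39.0
[-0.52323542  0.18449009 -0.05379945] 0.5086921155452728
```

>>> step_arm(commands=[[0,0,0,0.1],[0,0,0,0.2],[0.0003,0,0,0.3],[0.0003,0,0,0.3]])

```text
t: 36.42
tcp_pos: [0.5057, -0.0707, 0.1019]
tool_rot: [0.385, 0.594, -0.367, 0.604]
force: [-2.2, -1.4, 1.1]
finger_gap: 0.457
```

```bash
python3 -c "
from h import *
go(.506,-.0702,.1035);s=telemetry.sense();print(s['ft_torque'],s['tau'][5])"
```

```text
tilt [1.42 0.78] t 36.42 tcp [ 0.5057 -0.0707  0.1019] yaw -64.25 q [-0.37  0.57  1.85  0.03  0.7   0.72] | cmd [-0.0016  0.0005 -0.0003] 0.0 F [-2.2 -1.4  1.1] gap 39.0
[-0.62179808  0.27819641 -0.14558359] 0.4665532987564802
```

>>> step_arm(commands=[[0,0,0,0.1],[0,0,0,0.2],[0.0003,0,0,0.3],[0.0003,0,0,0.3]])

```text
t: 36.75
tcp_pos: [0.5057, -0.0706, 0.1018]
tool_rot: [0.469, 0.534, -0.451, 0.541]
force: [-1.8, -0.0, 4.1]
finger_gap: 0.452
```

```bash
python3 -c "
from h import *
go(.506,-.0702,.1035);s=telemetry.sense();print(s['ft_torque'],s['tau'][5])
cv2.imwrite('pics/w31.png',optics.snapshot('wrist')[:,:,::-1])
s=telemetry.sense();print(s['ft_torque'],s['tau'][5])
crop(optics.snapshot('scene')[:,:,::-1],320,130,430,230,6,'pics/s31.png')"
```

```text
tilt [1.41 0.78] t 36.75 tcp [ 0.5057 -0.0706  0.1018] yaw -81.14 q [-0.37  0.57  1.85  0.03  0.7   1.02] | cmd [-0.0017  0.0004 -0.0004] 0.0 F [-1.8 -0.   4.1] gap 38.6
[-0.63174238  0.31574091 -0.04805529] 0.5275329016149044
[-0.61991059  0.32593402 -0.04698131] 0.10834547923877835
```

View pics/w31.png

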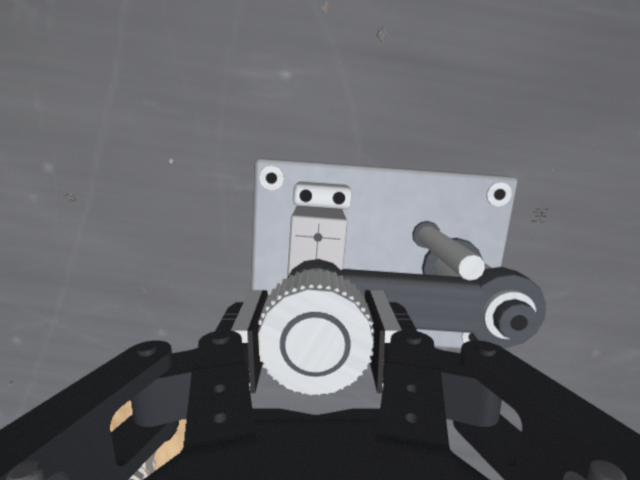

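View pics/s31.png

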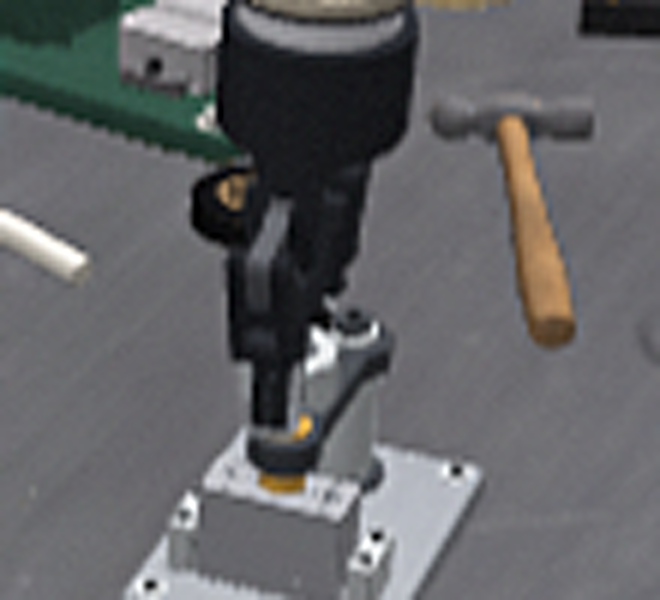

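```bash
python3 -c "
import cv2,numpy as np
a=[cv2.resize(cv2.imread(f'pics/{n}.png')[270:410,240:395],None,fx=2.5,fy=2.5,interpolation=2) for n in('w29','w31')]
cv2.imwrite('pics/cmp.png',np.hstack(a))"
```

```text
(no output)
```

View pics/cmp.png

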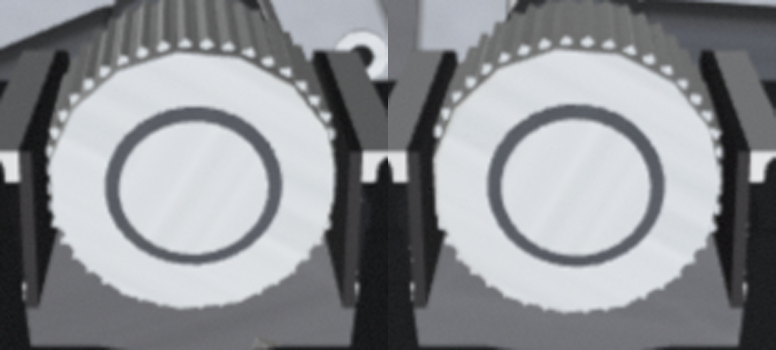

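>>> step_arm(commands=[[0,0,0,0.1],[0,0,0,0.2],[0,0,0,0.25],[0,0,0,0.25]])

```text
t: 37.18
tcp_pos: [0.5055, -0.0706, 0.1017]
tool_rot: [0.531, 0.475, -0.512, 0.479]
force: [-0.7, -0.2, 0.9]
finger_gap: 0.455
```

```bash
python3 -c "
from h import *
go(.506,-.0702,.1035);s=telemetry.sense();print(s['ft_torque'],s['tau'])"
```

```text
tilt [1.4  0.77] t 37.18 tcp [ 0.5055 -0.0706  0.1017] yaw -95.13 q [-0.37  0.57  1.85  0.03  0.7   1.26] | cmd [-0.0018  0.0005 -0.0005] 0.0 F [-0.7 -0.2  0.9] gap 38.8
[-0.70958634  0.34355531  0.05054985] [  0.37718447 -37.09167123 -10.03040761   0.71971681  -0.26556116
   0.38294219]
```

>>> step_arm(commands=[[0,0,0,0.1],[0,0,0,0.2],[0,0,0,0.25],[0,0,0,0.25]])

```text
t: 37.52
tcp_pos: [0.5055, -0.0706, 0.1017]
tool_rot: [0.586, 0.408, -0.567, 0.411]
force: [-1.2, -0.2, 3.4]
finger_gap: 0.458
```

```bash
python3 -c "
from h import *
go(.506,-.0702,.1035);s=telemetry.sense();print(s['ft_torque'],s['tau'])
cv2.imwrite('pics/w32.png',optics.snapshot('wrist')[:,:,::-1])"
```

```text
tilt [1.38 0.76] t 37.52 tcp [ 0.5055 -0.0706  0.1017] yaw -109.19 q [-0.37  0.57  1.85  0.03  0.7   1.51] | cmd [-0.0018  0.0004 -0.0006] 0.0 F [-1.2 -0.2  3.4] gap 39.1
[-0.9186724   0.54731865  0.13479379] [  0.08805884 -36.93500519  -9.95206654   0.86431045  -0.31307719
   0.43155463]
```

>>> step_arm(commands=[[0,0,0,0.1],[0,0,0,0.2],[0.0002,0,0,0.25],[0.0002,0,0,0.25]])

```text
t: 37.9
tcp_pos: [0.5054, -0.0705, 0.1015]
tool_rot: [0.632, 0.336, -0.613, 0.336]
force: [-1.0, 0.8, 3.6]
finger_gap: 0.455
```

```bash
python3 -c "
from h import *
go(.506,-.0702,.1035);s=telemetry.sense();print(s['ft_torque'],s['tau'])"
```

```text
tilt [1.36 0.77] t 37.9 tcp [ 0.5054 -0.0705  0.1015] yaw -123.29 q [-0.37  0.57  1.85  0.03  0.7   1.76] | cmd [-0.002   0.0004 -0.0006] 0.0 F [-1.   0.8  3.6] gap 38.8
[-0.71379152  0.6238073   0.08900396] [ -0.25421536 -36.54338837  -9.90727901   0.74332304  -0.47796473
   0.46719228]
```

>>> step_arm(commands=[[0,0,0,0.1],[0,0,0,0.2],[0.0002,0,0,0.25],[0.0002,0,0,0.25]])

```text
t: 38.23
tcp_pos: [0.5054, -0.0703, 0.1014]
tool_rot: [0.668, 0.258, -0.649, 0.255]
force: [-0.9, 0.1, 4.1]
finger_gap: 0.461
```

```bash
python3 -c "
from h import *
go(.506,-.0702,.1035);s=telemetry.sense();print(s['ft_torque'],s['tau'])
cv2.imwrite('pics/w33.png',optics.snapshot('wrist')[:,:,::-1])"
```

```text
tilt [1.35 0.79] t 38.23 tcp [ 0.5054 -0.0703  0.1014] yaw -137.44 q [-0.37  0.57  1.85  0.03  0.7   2.  ] | cmd [-0.0021  0.0004 -0.0006] 0.0 F [-0.9  0.1  4.1] gap 39.4
[-0.4618138   0.6489665   0.20874018] [ -0.4702027  -36.5070498   -9.83395994   0.5923125   -0.54589117
   0.49674695]
```

View pics/w33.png

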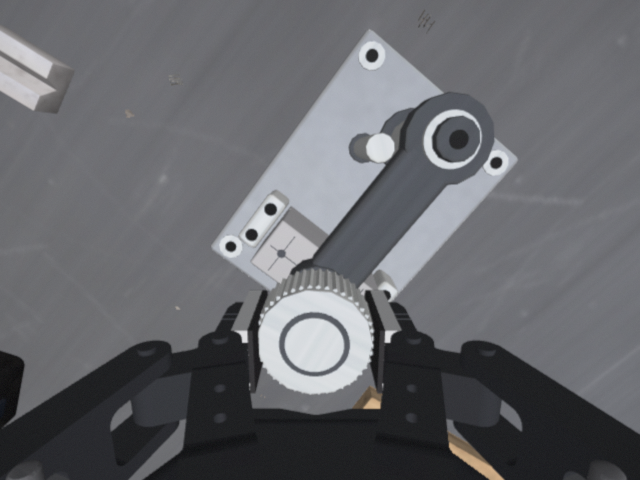

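```bash
python3 -c "
import cv2,numpy as np
a=[cv2.resize(cv2.imread(f'pics/{n}.png')[270:410,240:395],None,fx=1.7,fy=1.7,interpolation=2) for n in('w31','w32','w33')]
cv2.imwrite('pics/cmp2.png',np.hstack(a))"
```

```text
(no output)
```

View pics/cmp2.png

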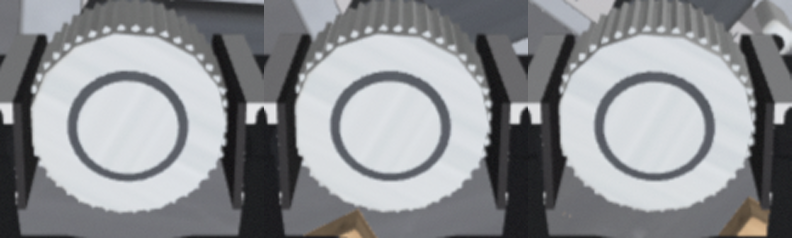

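>>> step_arm(commands=[[0,0,0,0.1],[0,0,0,0.2],[0.0002,0,0,0.25],[0.0002,0,0,0.25],[0.0002,0,0,0.25]])

```text
t: 38.7
tcp_pos: [0.5054, -0.0701, 0.1014]
tool_rot: [0.695, 0.177, -0.676, 0.171]
force: [-0.0, 0.5, 5.1]
finger_gap: 0.456
```

```bash
python3 -c "
from h import *
go(.506,-.0702,.1035);s=telemetry.sense();print(s['ft_torque'],s['tau'])"
```

```text
tilt [1.35 0.81] t 38.7 tcp [ 0.5054 -0.0701  0.1014] yaw -151.5 q [-0.37  0.57  1.85  0.03  0.7   2.25] | cmd [-0.0021  0.0003 -0.0005] 0.0 F [-0.   0.5  5.1] gap 38.9
[-0.42707497  0.72206992  0.26991976] [ -0.56581462 -36.16203547  -9.65260327   0.61122358  -0.63557608
   0.31563289]
```

>>> step_arm(commands=[[0,0,0,0.1],[0,0,0,0.2],[0.0002,0,0,0.25],[0.0002,0,0,0.25],[0.0002,0,0,0.25]])

```text
t: 39.12
tcp_pos: [0.5056, -0.0699, 0.1013]
tool_rot: [0.711, 0.092, -0.693, 0.084]
force: [0.0, 1.3, 5.0]
finger_gap: 0.456
```

```bash
python3 -c "
from h import *
go(.506,-.0702,.1035);s=telemetry.sense();print(s['ft_torque'],s['tau'])
cv2.imwrite('pics/w34.png',optics.snapshot('wrist')[:,:,::-1])"
```

```text
tilt [1.37 0.84] t 39.12 tcp [ 0.5056 -0.0699  0.1013] yaw -165.69 q [-0.37  0.57  1.85  0.03  0.7   2.5 ] | cmd [-0.0022  0.0004 -0.0003] 0.0 F [0.  1.3 5. ] gap 38.9
[-0.04101192  0.48077247  0.29706554] [ -0.97085606 -36.29780889  -9.5852977    0.31726448  -0.55939453
   0.31207524]
```

>>> step_arm(commands=[[0,0,0,0.1],[0,0,0,0.2],[0.0001,0,0,0.25],[0.0001,0,0,0.25],[0.0001,0,0,0.25]])

```text
t: 39.58
tcp_pos: [0.5059, -0.0698, 0.1012]
tool_rot: [0.716, 0.006, -0.698, -0.005]
force: [0.1, 1.2, 4.9]
finger_gap: 0.458
```

```bash
python3 -c "
from h import *
go(.506,-.0702,.1035);s=telemetry.sense();print(s['ft_torque'],s['tau'])
cv2.imwrite('pics/w35.png',optics.snapshot('wrist')[:,:,::-1])
s=telemetry.sense();print(s['ft_torque'])
a=[cv2.resize(cv2.imread(f'pics/{n}.png')[270:410,240:395],None,fx=1.7,fy=1.7,interpolation=2) for n in('w33','w34','w35')]
cv2.imwrite('pics/cmp3.png',np.hstack(a))"
```

```text
tilt [1.4  0.85] t 39.58 tcp [ 0.5059 -0.0698  0.1012] yaw -179.92 q [-0.37  0.57  1.85  0.04  0.7   2.74] | cmd [-0.0023  0.0003 -0.0002] 0.0 F [0.1 1.2 4.9] gap 39.1
[0.02367152 0.41108767 0.30144799] [ -0.89995997 -36.28802776  -9.40713108   0.26007777  -0.46166148
   0.31658392]
[0.0051865  0.40767347 0.34592611]
```

View pics/cmp3.png

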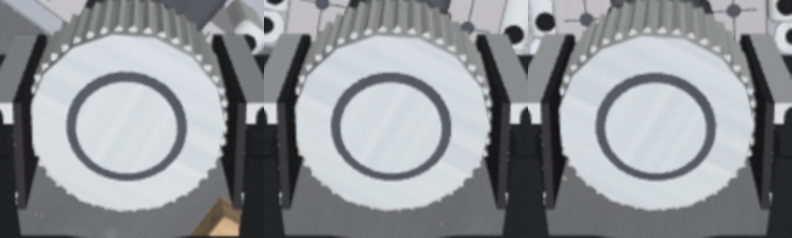

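>>> step_arm(commands=[[0,0,0,0],[0,0,0,0],[0,0,0,0],[0,0,0,-0.12],[0,0,0,-0.24],[0,0,0,-0.36],[0,0,0,-0.48],[0,0,0,-0.6]], jaw=0.07)

```text
t: 40.3
tcp_pos: [0.5058, -0.0699, 0.101]
tool_rot: [0.685, 0.214, -0.665, 0.209]
force: [0.7, 0.4, -0.4]
finger_gap: 0.819
```

>>> step_arm(commands=[[0,0,0,-0.12],[0,0,0,-0.24],[0,0,0,-0.36],[0,0,0,-0.48],[0,0,0,-0.6],[0,0,0,-0.72],[0,0,0,-0.84],[0,0,0,-0.84]])

```text
t: 40.97
tcp_pos: [0.5058, -0.0699, 0.1007]
tool_rot: [0.54, 0.467, -0.52, 0.47]
force: [-0.3, 0.4, -0.5]
finger_gap: 0.819
```

```bash
python3 -c "
from h import *
go(.506,-.0702,.101);s=telemetry.sense();print(s['ft_torque'])
cv2.imwrite('pics/w36.png',optics.snapshot('wrist')[:,:,::-1])"
```

```text
tilt [1.39 0.88] t 40.97 tcp [ 0.5058 -0.0699  0.1007] yaw -97.01 q [-0.37  0.58  1.85  0.04  0.7   1.3 ] | cmd [-0.0003  0.0003  0.0002] 0.0 F [-0.3  0.4 -0.5] gap 69.9
[-0.03331489 -0.00835793 -0.04597836]
```

View pics/w36.png

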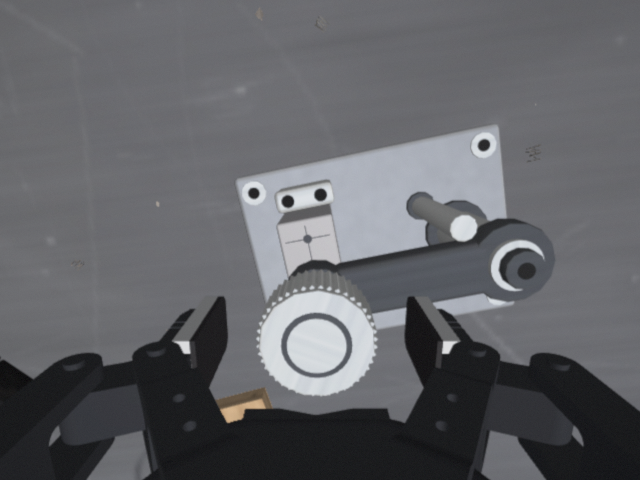

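>>> step_arm(commands=[[0,0,0,0],[0,0,0,0],[0,0,0,0],[0,0,0,0],[0,0,0,0]], jaw=0.02, grip_force=40)

```text
t: 41.43
tcp_pos: [0.5057, -0.0704, 0.1009]
tool_rot: [0.541, 0.465, -0.521, 0.469]
force: [-1.5, -3.2, 3.2]
finger_gap: 0.449
```

>>> step_arm(commands=[[0,0,0,0.08],[0,0,0,0.16],[0,0,0,0.2],[0,0,0,0.2]])

```text
t: 41.77
tcp_pos: [0.5058, -0.0705, 0.1009]
tool_rot: [0.584, 0.411, -0.565, 0.413]
force: [-0.8, -0.9, 1.0]
finger_gap: 0.451
```

```bash
python3 -c "
from h import *
go(.506,-.0702,.101);s=telemetry.sense();print(s['ft_torque'],s['tau'][5])"
```

```text
tilt [1.39 0.78] t 41.77 tcp [ 0.5058 -0.0705  0.1009] yaw -108.65 q [-0.37  0.58  1.85  0.03  0.7   1.5 ] | cmd [-0.0001  0.0001 -0.0004] 0.0 F [-0.8 -0.9  1. ] gap 38.5
[-0.6059485   0.14643815  0.39706205] 0.5950194597244263
```

>>> step_arm(commands=[[0,0,0,0.08],[0,0,0,0.16],[0,0,0,0.2],[0,0,0,0.2]])

```text
t: 42.1
tcp_pos: [0.5057, -0.0706, 0.1009]
tool_rot: [0.622, 0.353, -0.603, 0.354]
force: [-0.4, -1.5, 1.0]
finger_gap: 0.449
```

```bash
python3 -c "
from h import *
go(.506,-.0702,.101);s=telemetry.sense();print(s['ft_torque'],s['tau'][5])"
```

```text
tilt [1.38 0.74] t 42.1 tcp [ 0.5057 -0.0706  0.1009] yaw -119.99 q [-0.37  0.58  1.85  0.03  0.7   1.7 ] | cmd [-0.0001  0.0001 -0.0004] 0.0 F [-0.4 -1.5  1. ] gap 38.4
[-0.72291184  0.33240892  0.43097631] 0.638014879077673
```

>>> step_arm(commands=[[0,0,0,0.08],[0,0,0,0.16],[0,0,0,0.2],[0,0,0,0.2]])

```text
t: 42.43
tcp_pos: [0.5057, -0.0706, 0.1009]
tool_rot: [0.654, 0.292, -0.635, 0.291]
force: [-0.9, 0.3, 1.2]
finger_gap: 0.454
```

```bash
python3 -c "
from h import *
go(.506,-.0702,.101);s=telemetry.sense();print(s['ft_torque'],s['tau'][5])"
```

```text
tilt [1.36 0.71] t 42.43 tcp [ 0.5057 -0.0706  0.1009] yaw -131.31 q [-0.37  0.58  1.85  0.03  0.7   1.9 ] | cmd [-0.0001 -0.     -0.0005] 0.0 F [-0.9  0.3  1.2] gap 38.8
[-0.71028817  0.41892205  0.42637582] 0.6190029345452785
```

>>> step_arm(commands=[[0,0,0,0],[0,0,0,0],[0,0,0,0],[0,0,0,0]], jaw=0.07)

```text
t: 42.77
tcp_pos: [0.5057, -0.0705, 0.1008]
tool_rot: [0.654, 0.292, -0.635, 0.291]
force: [-0.5, -0.8, 0.3]
finger_gap: 0.818
```

>>> step_arm(commands=[[-0.02,0,0,0],[-0.05,0,0,0],[-0.08,0,0,0],[-0.11,0,0,0],[-0.13,0,0,0],[-0.13,0,0,0]])

```text
t: 43.27
tcp_pos: [0.5052, -0.073, 0.2352]
tool_rot: [0.656, 0.29, -0.632, 0.293]
force: [-0.8, -0.2, 0.9]
finger_gap: 0.82
```

>>> step_arm(commands=[[0,-0.04,0,0],[0,-0.08,0,0],[0,-0.1,0,0],[0,-0.1,0,0],[0,-0.1,0,0]])

```text
t: 43.68
tcp_pos: [0.4291, -0.0061, 0.2329]
tool_rot: [0.656, 0.29, -0.632, 0.293]
force: [1.0, 0.2, -0.7]
finger_gap: 0.819
```

```bash
python3 -c "
from h import *
import pickle
go(.506,-.0702,.101)
P=optics.camera_params('wrist');pickle.dump(P,open('w37.pkl','wb'))
cv2.imwrite('pics/w37.png',optics.snapshot('wrist')[:,:,::-1])
s=optics.snapshot('scene')[:,:,::-1];cv2.imwrite('pics/s37.png',s);crop(s,320,130,430,250,5,'pics/s37c.png')"
```

```text
tilt [1.85 0.6 ] t 43.68 tcp [ 0.4291 -0.0061  0.2329] yaw -131.26 q [-0.29  0.25  1.92  0.02  0.95  1.99] | cmd [0.1337 0.0977 0.0013] 0.0 F [ 1.   0.2 -0.7] gap 70.0
```

View pics/w37.png

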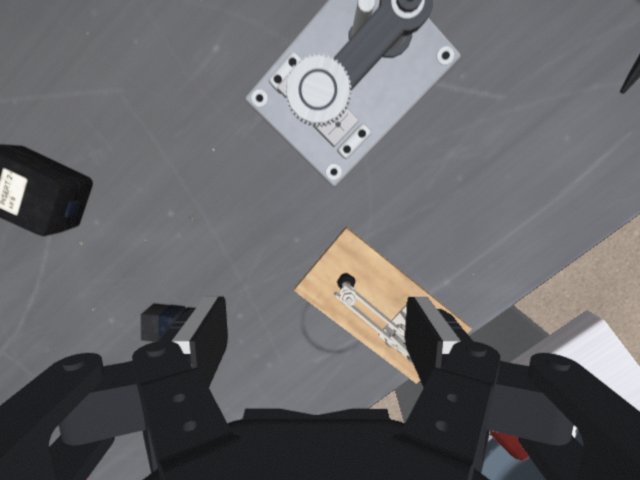

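View pics/s37c.png

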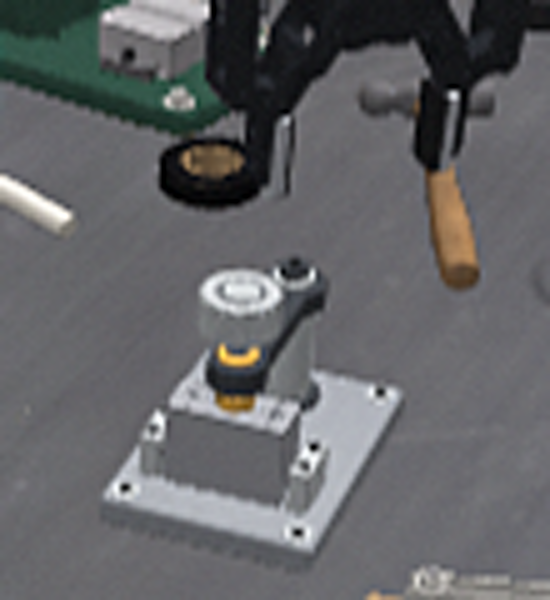

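View pics/s37.png

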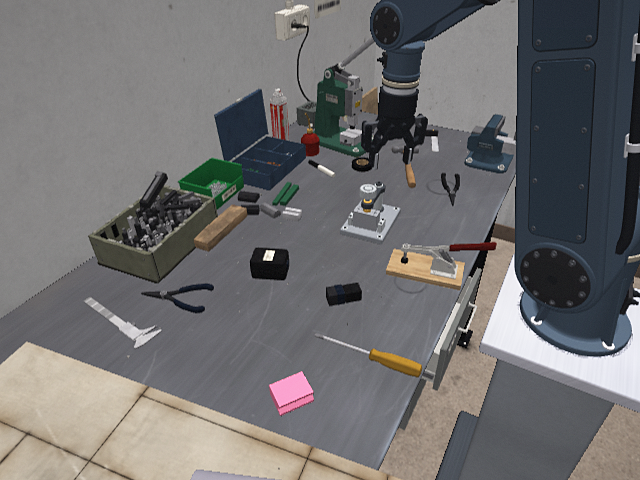

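```bash
python3 -c "
from station import manip
print(manip.sign_off())"
```

```text
the job is handed in; nothing more can be done
None
```

The die block is clamped in the fixture and I handed the job in at about 44 s of the 72 s. No verdict came back, so these results are from my own checks.

**What I did**
- **Standing the block up:** I gripped it lightly by its ends near the back and let it swing V edge down. Then I pushed it upright on the bench beside the fixture. On the first try I shook it too hard, and it dropped from about 0.2 m onto bare bench near the pink block. It touched nothing else, and I picked it up again.
- **Seating it:** I gripped it again across its thickness and lowered it over the rib between the end stops. Before letting go I felt the contact force rise to about 12 N above the hanging weight.
- **Clamping it:** I pushed the swing arm round with closed fingers until it stopped, at about 7 N. I then turned the thumbscrew clockwise in two grips, 22 N and then 40 N.

**Last checks**
- **Block:** it stands upright between the end stops with the brass tip down on its back.
- **Arm:** it lies against its stop. Before tightening I measured it within about 1° of straight.
- **Other tools and parts:** in the last picture the bystanders lie where they were at the start.
- **Robot:** it is clear of everything.

**What did not fully agree**
- **Screw torque:** the sensor read about 0.43 N m at the end, which is about 1.1 rad past the touch, or about 39 N on the block. I turned the tool about 5.8 rad in total, more than that reading explains. The fingers probably slipped or crept on the knob, so I judged the tightness by the torque, which was noisy by about 0.05 N m.
- **Gripper angle:** the gripper had picked up a tilt of about 1.5 to 2°, which I did not correct.

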